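Sort left- and right-hand rack ears through the rotary tray's chute

ROBOT

A 6-joint arm with a two-finger parallel gripper is mounted at the origin on the work surface. World frame = base frame: x ahead of the robot, y to its left, z up, the work surface at z = 0. Lengths are in m, angles in rad, forces in N, time in s.
With the tool pointing down it reaches from about 0.4 to 0.925 m from the base axis. Payload 12.5 kg.
Tool frame: the origin (TCP) lies between the finger pads; the fingertips stand 11 mm ahead of it and the grasp point (between the pads) lies 8 mm behind it; z points along the fingers, y is the direction in which the jaws open and shut (so a half turn about z gives the same grasp; the last joint's range is limited). The gripper opens to 95 mm and grips with 3 to 60 N. Pads are 20 mm wide; open, the fingers measure 119 mm over their backs; the gripper's body (75 mm by 180 mm) begins 59 mm behind the grasp point.
Start: joints at [-1.255, 0.491, 1.559, -0, 1.092, -0.106], TCP at [0.256, -0.57, 0.201] pointing down, gripper open.
Joint ranges: [-3.1, 3.1], [-0.84, 2.19], [0.05, 2.79], [-1.13, 4.28], [0.06, 2.93], [-2.69, 2.69]. Speed limits (rad/s): [2.22, 2.22, 2.79, 3.14, 3.14, 3.14].

INTERFACE

Orientations are given as a unit quaternion [x, y, z, w].
In Python, from plant import ctrl gives the robot as it stands. The module is installed in compiled form; this text tells all that it offers.
- The arm moves only by the shell command python3 -m crank 'ROWS'. ROWS is JSON, a list of rows, each an object of numbers: "claw": the opening, from 0 (shut) to 1 (fully open); "tx", "ty", "tz": the shift along the tool's x, y, z in m; "roll": the turn about the tool's z in degrees. A call has 1 to 12 rows; each row shifts and turns the pose as measured when the row begins, along the tool's axes as they then stand; what a row does not reach is not made up. A row lasts 1/10 s, in which the tool goes at most 50 mm and 8.59 degrees, less where a joint would pass 70% of its speed; a pose out of reach is approached as far as the arm can. A call is refused whole if a number of a shift passes 0.05 or a number of a turn 8.59, either way. A call with a gripper value outside its range is refused whole. The fingers move at their own pace and stop on an object; the grip force is fixed at half the most. Time passes only in rows, so rows that do not move let the fingers close. It gives the time, the measured TCP pose, the force and the opening at its end, in the units of the state.
- ctrl.get_state(): the state, without advancing time (a new reading comes with each control period).
- ctrl.capture(name): name is "scene" or "top" or "wrist"; returns (picture, depth): 384x512x3 uint8, red, green, blue; 384x512 float32, m along the optical axis (not along the pixel's ray), 0 where there is no reading.
- ctrl.calibration(name): a dict with "fx", "fy", "cx", "cy" (pixels), "extrinsics" (4x4, takes a point from world to camera coordinates); the wrist camera has in their place "mount" (4x4, takes a point from camera to tool coordinates, whose origin is the TCP and whose axes are the flange's). Camera axes: x right, y down, z forward; pixel columns grow to the right and rows downward; lengths in m; the calibration is good to about 2 mm. A picture is of the moment at which its call begins: read the wrist's pose just before it. calibration takes no time and is no camera call.
- ctrl.job_done(): hands the job in, once; it reports no verdict.
Trained networks look in the newest picture that a camera, given by its name, has taken for a name from the list of things; names that differ only in an ending like _2 or _b are one class to them, and where a whole thing is asked for, a point or a joint stands for the part that bears it (a point fixed in the world has none). Each returns a list of dicts, best first, with "score" (0 to 1); they miss things now and then, are a little off and sometimes report something else, mostly with a low value. They report only what shows in the picture. A call takes as long as a camera call. They do not tell look-alikes from the thing itself.
- ctrl.cut_out(target, camera): "pixels" (384x512 bool, what is visible of it) and "location" ([column, row] in pixels, amid what is visible of it).
- ctrl.tip_of(target, camera): "location" ([column, row] in pixels: a listed point, or the origin of a listed thing).
The state is a dict: "t": time; "joint_pos": joint angles; "dq": joint speeds; "tau": joint torques, N m; "ee_pos": TCP position; "orientation": TCP orientation; "force": force on the tool from outside, world axes, zero at the start; "wrist_torque": the same for the moment, N m; "opening": opening from 0.0 (shut) to 1.0 (fully open).
Only numpy, scipy, OpenCV 4.12 (cv2) and the standard library are available. Lean on these libraries where they do the work, as an engineer would, in place of code of your own. Each camera call takes 0.05 s, during which the arm holds its last target.

TASK

Sort the two mirror-image rack ears from the leaning stand: first turn the rotary tray by its knob fully home against the stop that brings the left bin under the chute (the bin on the left as you look from the knob across the hub) and send the left-hand ear down the chute into it; then turn the tray fully home the other way and send the right-hand ear down the chute into the right bin, leaving the tray there. Held grip bar up with the side flange pointing at you, a left-hand ear has the flange on its left edge, a right-hand ear on its right. Leave the plain plate without a flange on the stand, and disturb nothing else on the bench.

Things in the scene. Friction and masses are not known exactly. Their poses are not given: they have to be found in the camera images.
- ear_left: Left-hand rack ear, aluminium. Origin: middle of the bottom edge of its back face; z up the plate, y across, x out of the front. Plate 56 wide (y), 60 tall, 5 thick (x 0..5). Side flange on the -y edge: 5 thick, 60 tall, out to x = 32. Grip bar on top, flush with the flange's side: 34 wide (centred at y = -11), 20 tall (z 60..80), 10 thick (x 0..10). Leans on the stand, its z 30 degrees off vertical; in any of the places.
- ear_left_grip (a point): Centre of the left-hand ear's grip bar: at (5, -11, 70) mm in the ear's frame; axes as the ear's. Pinch across the ear's x (10 mm), fingers pointing along the ear's -z.
- ear_left_mid (a point): Middle of the left-hand ear's plate, (5, 0, 35) mm in the ear's frame.
- ear_right: Right-hand rack ear, aluminium. Origin: middle of the bottom edge of its back face; z up the plate, y across, x out of the front. Plate 56 wide (y), 60 tall, 5 thick (x 0..5). Side flange on the +y edge: 5 thick, 60 tall, out to x = 32. Grip bar on top, flush with the flange's side: 34 wide (centred at y = 11), 20 tall (z 60..80), 10 thick (x 0..10). Leans on the stand, its z 30 degrees off vertical; in any of the places.
- ear_right_grip (a point): Centre of the right-hand ear's grip bar, (5, 11, 70) mm in the ear's frame; axes as the ear's.
- ear_right_mid (a point): Middle of the right-hand ear's plate, (5, 0, 35) mm in the ear's frame.
- plain_plate: Plain plate with a centred grip bar and no side flange, otherwise as the ears; stands in the third place of the stand and stays there.
- stand: Fixed stand. Origin under it on the bench; z up, x roughly towards the robot, y along it (270 long), foot 120 wide centred at x = 10. Parts lean back 30 degrees from vertical, tops towards -x, on a rest 6 thick and 42 high along the lean; above that they are clear front and back. Their bottom edges are at x = 20, z = 50 on a 44 deep ledge with an 8 high lip in front. Places at y = 85, 0, -85.
- station: Fixed base of the rotary tray and chute. Origin on the tray's axis, on the bench; x points from the axis to the chute, roughly towards the robot, z up. The chute is held over the tray's +x part by two posts 160 high at x = 195, y = -52 and 52.
- chute_mouth (a point): Centre of the upper opening of the chute, an open-topped aluminium trough that slopes down 30 degrees from vertical, towards the station's +x. Axes as the station's. The floor is 26 below this point square to the slope, on the -x side, and 100 long down the slope; cheeks are 84 apart (y) and 54 high over the floor.
- chute_middle (a point): Centre of the chute's channel, 50 down the slope from the mouth. A clear cover closes the top of the lower half, 54 from the floor. The chute ends 112 above the bench, 27 above the bins' rims.
- tray (a joint): Turn of the tray about its vertical axis, rad, counter-clockwise from above. Hard stops at -0.95 (left bin under the chute; knob at the station's +y side) and 0.95 (right bin under it). At 0 the knob is opposite the chute, at the station's -x. About 0.9 N at the knob moves it; it stays where left. Starts between -0.4 and 0.4.
- knob (a point): Top centre of the black upright knob that turns the tray: post 20 in diameter, top 80 above the bench, rising 50 clear above the tray's disc (336 in diameter), 140 from the axis.
- bin_left (a point): Centre of the left bin's inner floor, 35 above the bench, 100 from the tray's axis. Inside 100 x 100, square to its radius; walls 5 thick, 50 high. From above it is 0.95 rad counter-clockwise of the direction opposite the knob, the right bin 0.95 rad clockwise.
- bin_right (a point): Centre of the right bin's inner floor; as the left bin.
- multimeter: Black multimeter, 150 x 85 x 36, lying. Bystander. Origin at the underside's centre.
- solder_reel: Solder reel, 56 in diameter, 36 high. Bystander. Origin at the underside's centre.
- screwdriver: Screwdriver lying on the bench. Bystander. Origin at the underside's centre.
- cleaner_can: Small jar, 60 in diameter, 70 high. Bystander. Origin at the underside's centre.
- tape_roll: Roll of black tape, 90 in diameter, 20 high. Bystander. Origin at the underside's centre.
- adapter_block: Aluminium adapter box, 70 x 45 x 28, with two sockets. Bystander. Origin at the underside's centre.
Things that resemble listed ones, but are neither listed nor needed, are in the scene too. What is shaped like the ear_left but purple or turquoise is not meant.

How it is judged:
On the way, in this order (a step that is already met when the one before it is completed fails the run):
1. the left-hand ear goes down the chute while the tray is home with the left bin under it (value of joint tray below -0.88 rad and distance between ear_left_mid and chute_middle below 0.055 m), for 0.02 s.
2. the left-hand ear rests in the left bin (value of joint tray below -0.88 rad and horizontal distance between ear_left_mid and bin_left below 0.062 m and z of ear_left_mid in the frame of bin_left between -0.005 and 0.06 m and linear speed of ear_left below 0.03 m/s), for 0.2 s.
3. the right-hand ear goes down the chute while the tray is home with the right bin under it (value of joint tray above 0.88 rad and distance between ear_right_mid and chute_middle below 0.055 m), for 0.02 s.
At the end, for the whole second after the job is handed in: Each ear at rest in the bin of its hand (plate middle within 62 mm of the bin floor's centre from above, under 60 mm over the floor), released; tray at rest within 0.07 rad of the stop with the right bin under the chute; plain plate within 20 mm, bystanders within 30 mm of their start (horizontal distance between ear_left_mid and bin_left below 0.062 m and z of ear_left_mid in the frame of bin_left between -0.005 and 0.06 m and horizontal distance between ear_right_mid and bin_right below 0.062 m and z of ear_right_mid in the frame of bin_right between -0.005 and 0.06 m and linear speed of each of ear_left, ear_right below 0.03 m/s and value of joint tray above 0.88 rad and velocity of joint tray between -0.05 and 0.05 rad/s); the robot touches nothing.
It fails at once if the plain plate is moved more than 20 mm (distance of plain_plate from where it was at the start of the episode above 0.02 m).
It fails at once if a bystander is moved more than 30 mm (distance of any of multimeter, solder_reel, screwdriver, cleaner_can, tape_roll, adapter_block from where it was at the start of the episode above 0.03 m).
It also fails if it takes over 72 s, if anything falls off the work surface, if the arm or the gripper's body presses on something with over 40 N, if the wrist force passes 120 N, or if a joint passes its speed limit or range.

## Working session

There is one attempt and no reset: what is moved stays moved. The work goes in short steps, Python scripts to look and compute and a shell command to move; the robot and the scene stay as the last step left them, time stands still between calls to the robot, and variables do not carry over. Pictures are saved under pics/ and viewed, and the job is handed in when it is done.

```bash
mkdir -p pics; ls; cat > h.py <<'E'
import numpy as np, cv2
from plant import ctrl
def cap(n,f):
    s=ctrl.get_state(); p,d=ctrl.capture(n); cv2.imwrite('pics/'+f+'.png',p[:,:,::-1]); np.savez('pics/'+f+'.npz',p=p,d=d,pos=s['ee_pos'],q=s['orientation']); return s,p,d
E
python3 - <<'E'
from h import *
s=ctrl.get_state(); print(s)
for n in ['scene','top','wrist']:
    cap(n,n+'0'); print(n,ctrl.calibration(n))
E
```

```text
pics
{'t': 0.0, 'joint_pos': array([-1.25459294e+00,  4.91556700e-01,  1.55948829e+00,  2.04221252e-06,
        1.09170311e+00, -1.05626379e-01]), 'dq': array([ 0.00052749, -0.00057179, -0.00103716, -0.00092803,  0.00081275,
        0.00106646]), 'tau': array([-1.55946823e-04, -6.12650084e+01, -2.58183521e+01,  6.92353863e-02,
        4.81873623e-02, -1.11939901e-04]), 'ee_pos': array([ 0.25581266, -0.56994289,  0.20025016]), 'orientation': array([ 9.77839724e-01,  2.09354102e-01, -5.98144200e-05, -5.74619003e-04]), 'force': array([-0.43680183, -0.27739253, -0.47306987]), 'wrist_torque': array([-0.06435637,  0.07696709, -0.00778754]), 'opening': 1.003288305792363}
scene {'fx': 437.98211907219707, 'fy': 437.98211907219707, 'cx': 255.84764644989093, 'cy': 188.4782714867702, 'extrinsics': array([[ 1.34404307e-02,  9.99894018e-01,  5.59538733e-03,
        -7.90382178e-04],
       [ 5.65047472e-01, -2.97830585e-03, -8.25053019e-01,
        -1.93560607e-01],
       [-8.24948913e-01,  1.42507274e-02, -5.65027616e-01,
         1.98765860e+00],
       [ 0.00000000e+00,  0.00000000e+00,  0.000
[... 261 characters left out ...]
860e-01, -1.10758696e-02, -1.66833570e-01,
         5.52496837e-01],
       [ 1.66824974e-01,  1.70204627e-03, -9.85985056e-01,
         1.52842837e+00],
       [ 0.00000000e+00,  0.00000000e+00,  0.00000000e+00,
         1.00000000e+00]])}
wrist {'fx': 273.9600317240282, 'fy': 273.9600317240282, 'cx': 260.80031665266483, 'cy': 192.73450631476908, 'mount': array([[ 1.92217424e-04, -9.60621817e-01, -2.77859114e-01,
         7.87107063e-02],
       [ 9.99999900e-01,  7.27198584e-05,  4.40371097e-04,
         7.87498365e-04],
       [-4.02824208e-04, -2.77859171e-01,  9.60621736e-01,
        -1.83255046e-01],
       [ 0.00000000e+00,  0.00000000e+00,  0.00000000e+00,
         1.00000000e+00]])}
```

View pics/scene0.png

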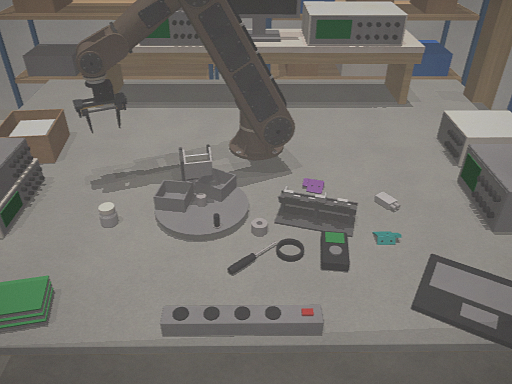

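View pics/top0.png

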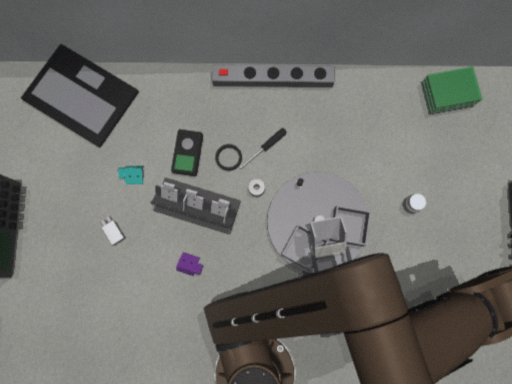

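View pics/wrist0.png

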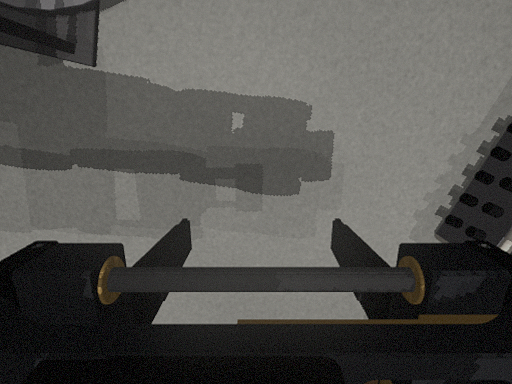

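The scene shows the stand around (317,210), the tray around (200,205) and the chute at (195,160). In the top view the stand is at (195,205), the tray at (318,220) and the knob at (299,182). I'll zoom in next.

```bash
cat >> h.py <<'E'
def load(f): z=np.load('pics/'+f+'.npz'); return z['p'],z['d'],z['pos'],z['q']
from scipy.spatial.transform import Rotation as R
def cloud(n,f):
    p,d,pos,q=load(f); c=ctrl.calibration(n)
    v,u=np.mgrid[:384,:512]; P=np.stack([(u-c['cx'])/c['fx']*d,(v-c['cy'])/c['fy']*d,d],-1)
    if n=='wrist':
        M=c['mount']; P=P@M[:3,:3].T+M[:3,3]; P=P@R.from_quat(q).as_matrix().T+pos
    else:
        E=np.linalg.inv(c['extrinsics']); P=P@E[:3,:3].T+E[:3,3]
    P[d==0]=np.nan; return P
E
python3 - <<'E'
from h import *
p,d,_,_=load('top0'); a=cv2.resize(p[165:275,140:250],(600,600),interpolation=2); cv2.imwrite('pics/za.png',a[:,:,::-1])
b=cv2.resize(p[165:285,260:380],(600,600),interpolation=2); cv2.imwrite('pics/zb.png',b[:,:,::-1])
p,d,_,_=load('scene0'); a=cv2.resize(p[140:245,145:365],(800,382),interpolation=2); cv2.imwrite('pics/zc.png',a[:,:,::-1])
P=cloud('top0'[:3],'top0')
for u,v in [(169,190),(192,199),(219,207),(152,205),(230,233),(240,207),(299,182),(318,218),(318,172),(367,212),(336,205),(312,225),(342,222)]: print(u,v,P[v,u].round(3))
for n in ['top','scene']:
  for t in ['knob','ear_left','ear_right','chute_mouth','bin_left','bin_right','plain_plate','stand','station','ear_left_grip','ear_right_grip','tray']:
    r=ctrl.tip_of(t,n) 
    print(n,t,[(np.round(x['location']),round(x['score'],2)) for x in r[:4]])
E
```

```text
169 190 [0.57  0.278 0.096]
192 199 [0.544 0.206 0.085]
219 207 [0.519 0.119 0.084]
152 205 [ 0.536  0.352 -0.001]
230 233 [ 0.445  0.088 -0.003]
240 207 [ 0.533  0.056 -0.002]
299 182 [ 0.604 -0.136  0.079]
318 218 [ 0.489 -0.198  0.069]
318 172 [ 0.649 -0.204  0.029]
367 212 [ 0.511 -0.356  0.068]
336 205 [ 0.531 -0.255  0.077]
312 225 [ 0.451 -0.164  0.203]
342 222 [ 0.46  -0.251  0.207]
top knob [(array([301., 180.]), 0.71)]
top ear_left [(array([181., 257.]), 0.93), (array([141., 176.]), 0.62), (array([196., 205.]), 0.61)]
top ear_right [(array([330., 229.]), 0.67), (array([217., 215.]), 0.64)]
top chute_mouth [(array([326., 230.]), 0.65), (array([194., 205.]), 0.5)]
top bin_left [(array([351., 226.]), 0.98)]
top bin_right [(array([302., 246.]), 0.87)]
top plain_plate [(array([168., 197.]), 0.81)]
top stand [(array([196., 205.]), 0.93), (array([196., 200.]), 0.64)]
top station [(array([317., 220.]), 0.74)]
top ear_left_grip [(array([121., 171.]), 0.94), (array([199., 267.]), 0.84), (array([191., 194.]), 0.69)]
top ear_right_grip [(array([223., 204.]), 0.77), (array([198., 206.]), 0.54)]Traceback (most recent call last):
  File "<stdin>", line 9, in <module>
ValueError: it knows: adapter_block, bin_left, bin_right, chute_middle, chute_mouth, cleaner_can, ear_left, ear_left_grip, ear_left_mid, ear_right, ear_right_grip, ear_right_mid, knob, multimeter, plain_plate, sc
```

View pics/za.png

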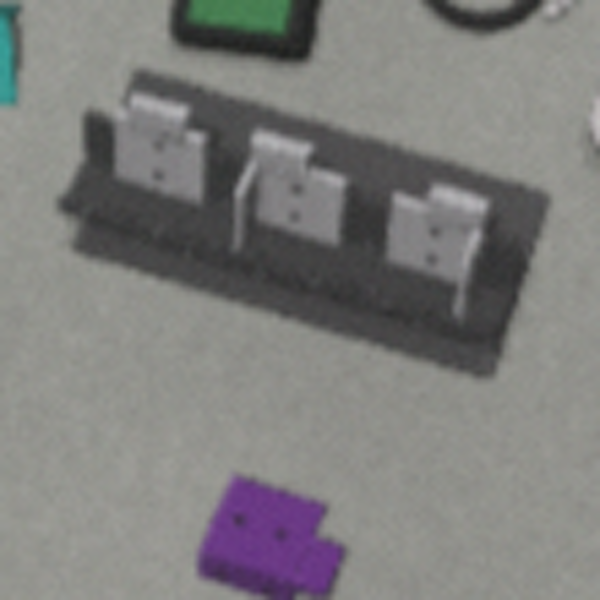

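View pics/zb.png

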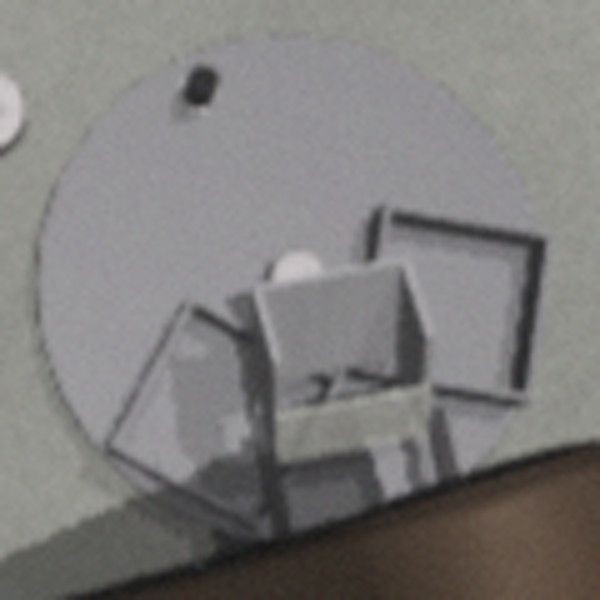

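View pics/zc.png

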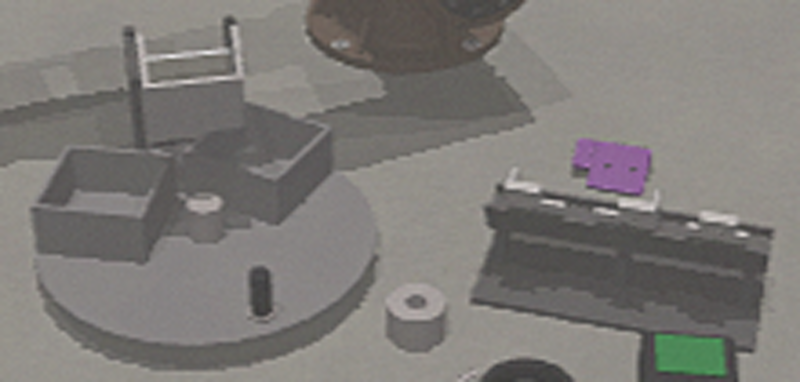

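```bash
cat > m.py <<'E'
import sys; from h import *
s=ctrl.get_state(); M=R.from_quat(s['orientation']).as_matrix()
print('t',round(s['t'],2),'pos',s['ee_pos'].round(4),'xax',M[:,0].round(3),'zax',M[:,2].round(3),'yaw x deg',np.degrees(np.arctan2(M[1,0],M[0,0])).round(2),'open',round(s['opening'],3),'F',s['force'].round(1))
if len(sys.argv)>3:
    t=np.array([float(a) for a in sys.argv[1:4]]); print('tool shift mm',(M.T@(t-s['ee_pos'])*1000).round(1))
E
python3 - <<'E'
from h import *
from scipy.optimize import least_squares
Pt=cloud('top','top0'); Ps=cloud('scene','scene0')
for nm,P in(('top',Pt),('scene',Ps)):
    m=(abs(P[...,2]-.03)<.008)&(abs(P[...,0]-.48)<.25)&(abs(P[...,1]+.2)<.25)
    Q=P[m][:,:2]
    # outer hull fit
    h=cv2.convexHull(Q.astype(np.float32))[:,0]
    f=least_squares(lambda c:np.hypot(*(h-c[:2]).T)-.168,[.48,-.2],loss='soft_l1',f_scale=.003)
    print(nm,f.x,len(h),f.fun.round(3), np.nanmedian(P[m][:,2]))
    k=(P[...,2]>.06)&(np.hypot(P[...,0]-.604,P[...,1]+.136)<.03); print('knob',P[k&(P[...,2]>.073)].mean(0),k.sum())
    k=(P[...,2]>.1)&(P[...,2]<.25)&(abs(P[...,0]-.43)<.08)&(abs(P[...,1]+.21)<.1)
    print('chute',k.sum(),P[k].min(0),P[k].max(0))
E
python3 m.py 0.45 -0.15 0.42
```

```text
top [ 0.48889148 -0.19724225] 35 [ 0.127  0.135  0.139  0.082  0.073 -0.003 -0.003 -0.002 -0.001 -0.
  0.     0.     0.001  0.001  0.001  0.003  0.002  0.001  0.    -0.001
 -0.007 -0.009  0.003  0.005  0.004  0.004  0.004  0.002  0.001  0.001
  0.    -0.003 -0.003 -0.003 -0.003] 0.032199649416595144
knob [ 0.60934647 -0.13889923  0.08066677] 34
chute 1181 [ 0.35154279 -0.28453688  0.10764602] [ 0.47965268 -0.1580767   0.22591432]
t 0.7 pos [ 0.2559 -0.5702  0.2009] xax [ 0.912  0.409 -0.   ] zax [ 0. -0. -1.] yaw x deg 24.17 open 1.001 F [ 0.2 -0.8  1. ]
tool shift mm [ 349.1 -303.9 -219.2]Traceback (most recent call last):
  File "<stdin>", line 8, in <module>
TypeError: 'NoneType' object is not subscriptable
```

```bash
python3 -m crank '[{"tz":-0.05},{"tx":0.02,"ty":-0.02,"tz":-0.035},{"tx":0.032,"ty":-0.03,"tz":-0.02},{"tx":0.032,"ty":-0.03,"tz":-0.02},{"tx":0.032,"ty":-0.03,"tz":-0.02},{"tx":0.032,"ty":-0.03,"tz":-0.02},{"tx":0.032,"ty":-0.03,"tz":-0.02},{"tx":0.032,"ty":-0.03,"tz":-0.02},{"tx":0.032,"ty":-0.03,"tz":-0.02},{"tx":0.032,"ty":-0.03},{"tx":0.032,"ty":-0.03},{"tx":0.02}]'; python3 - <<'E'
from h import *
cap('wrist','w1'); cap('top','t1')
E
python3 m.py .45 -.15 .42
```

```text
t 0.8 pos [ 0.2559 -0.5702  0.2009] xax [ 0.912  0.409 -0.   ] zax [ 0. -0. -1.] yaw x deg 24.17 open 1.0 F [ 0.1 -0.3  0.3]
tool shift mm [ 349.1 -303.9 -219.1]invalid input
```

View pics/w1.png

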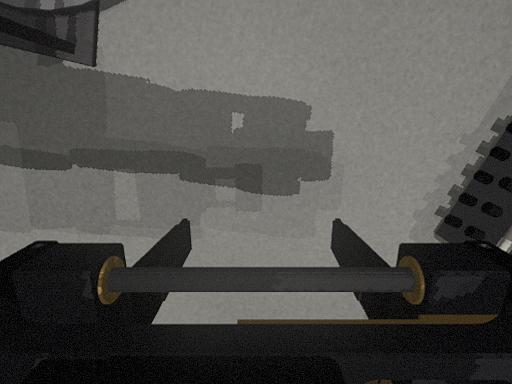

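Invalid input: the rows probably need every key. The arm hasn't moved and the view is the same.

```bash
python3 -m crank '[{"claw":1,"tx":0,"ty":0,"tz":-0.05,"roll":0},{"claw":1,"tx":0.02,"ty":-0.02,"tz":-0.035,"roll":0},{"claw":1,"tx":0.032,"ty":-0.03,"tz":-0.02,"roll":0},{"claw":1,"tx":0.032,"ty":-0.03,"tz":-0.02,"roll":0},{"claw":1,"tx":0.032,"ty":-0.03,"tz":-0.02,"roll":0},{"claw":1,"tx":0.032,"ty":-0.03,"tz":-0.02,"roll":0},{"claw":1,"tx":0.032,"ty":-0.03,"tz":-0.02,"roll":0},{"claw":1,"tx":0.032,"ty":-0.03,"tz":-0.02,"roll":0},{"claw":1,"tx":0.032,"ty":-0.03,"tz":-0.02,"roll":0},{"claw":1,"tx":0.032,"ty":-0.03,"tz":0,"roll":0},{"claw":1,"tx":0.032,"ty":-0.03,"tz":0,"roll":0},{"claw":1,"tx":0.02,"ty":0,"tz":0,"roll":0}]'; python3 - <<'E'
from h import *
cap('wrist','w1'); cap('top','t1')
E
python3 m.py .45 -.15 .42
```

```text
t: 2.0
ee_pos: [0.4394, -0.1581, 0.4368]
orientation: [0.978, 0.207, 0.003, 0.0]
force: [0.7, -0.5, 0.9]
opening: 0.999
t 2.1 pos [ 0.4404 -0.1599  0.4357] xax [0.914 0.405 0.005] zax [ 0.005  0.002 -1.   ] yaw x deg 23.88 open 0.999 F [-0.1 -0.6 -0.8]
tool shift mm [12.7 -5.2 15.7]
```

View pics/w1.png

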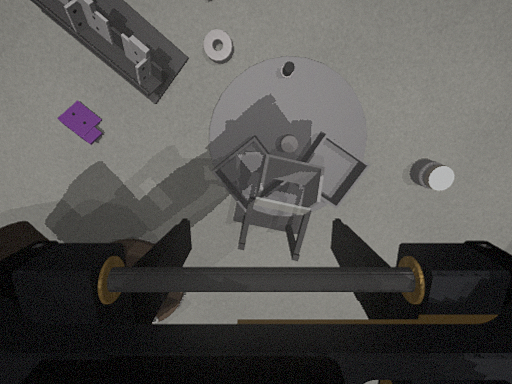

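View pics/t1.png

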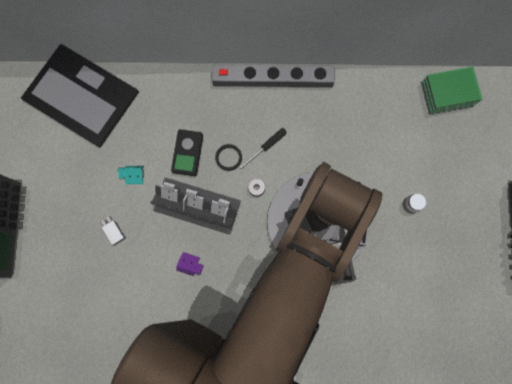

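The wrist view shows the tray disc centred near (288,135), the knob at (288,68), the chute at (290,185) and the stand at the top left. Next I'll measure the station from depth.

```bash
python3 - <<'E'
from h import *
from scipy.optimize import least_squares
P=cloud('wrist','w1'); p,_,_,_=load('w1')
m=(abs(P[...,2]-.03)<.006)&(np.hypot(P[...,0]-.489,P[...,1]+.197)<.2); m[225:]=0
ms=m.astype(np.uint8); 
h=cv2.convexHull(P[m][:,:2].astype(np.float32))[:,0]; h=h[h[:,0]>.44]
f=least_squares(lambda c:np.hypot(*(h-c[:2]).T)-.168,[.48,-.2],loss='soft_l1',f_scale=.002); print('disc',f.x,f.fun.round(3),np.median(P[m][:,2]))
k=(P[...,2]>.074)&(P[...,2]<.09)&(np.hypot(P[...,0]-.609,P[...,1]+.139)<.03); print('knob',P[k].mean(0),k.sum())
g=(abs(P[...,2]-.03)<.05)&False
# depth crop of chute with z map
z=P[...,2].copy(); z[~np.isfinite(z)]=0
c=np.clip(z[100:270,200:380]/.25*255,0,255).astype(np.uint8); c=cv2.applyColorMap(c,cv2.COLORMAP_JET); 
a=cv2.resize(p[100:270,200:380][:,:,::-1],None,fx=3,fy=3,interpolation=2); c=cv2.resize(c,None,fx=1.2,fy=1.2,interpolation=0)
cv2.imwrite('pics/w1z.png',a); cv2.imwrite('pics/w1d.png',c)
# gravel
k=(P[...,2]>.1)&(P[...,2]<.25)&(abs(P[...,0]-.4)<.12)&(abs(P[...,1]+.21)<.1); k[275:]=0
Q=P[k]; print(len(Q),Q.min(0),Q.max(0))
vs,us=np.where(k)
for (u,v) in [(264,152),(326,168),(257,200),(318,211),(290,175),(245,243),(297,258),(252,215),(305,220),(288,142)]: print(u,v,P[v,u].round(4))
E
```

```text
disc [ 0.48346988 -0.20042439] [-0.    -0.001 -0.001 -0.001 -0.001  0.037  0.037  0.037 -0.002 -0.002
 -0.002 -0.001  0.001  0.     0.001  0.     0.    -0.    -0.     0.
 -0.    -0.    -0.     0.    -0.001 -0.001] 0.03155112928613513
knob [ 0.60897043 -0.13966753  0.07892587] 99
3030 [ 0.28005422 -0.29624177  0.100303  ] [ 0.4798011  -0.15864423  0.22592891]
264 152 [ 0.4505 -0.1617  0.084 ]
326 168 [ 0.4677 -0.3022  0.0339]
257 200 [ 0.3816 -0.1781  0.1755]
318 211 [ 3.646e-01 -3.431e-01  2.000e-04]
290 175 [ 0.4386 -0.2168  0.1436]
245 243 [ 0.2167 -0.2156  0.0008]
297 258 [ 0.3023 -0.2948  0.1581]
252 215 [ 0.2947 -0.2012  0.0097]
305 220 [ 0.376  -0.2755  0.155 ]
288 142 [ 0.4862 -0.1984  0.0681]
```

View pics/w1z.png

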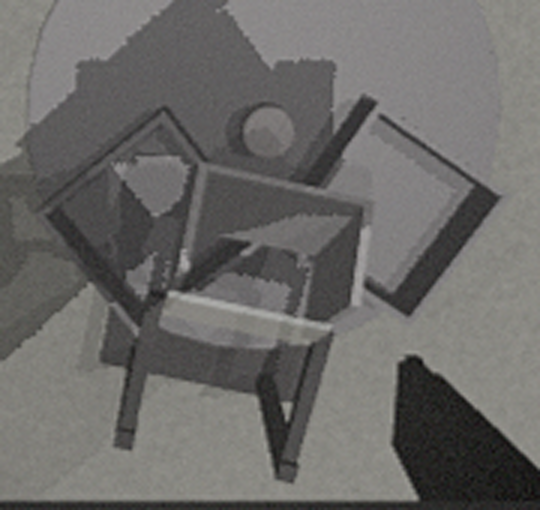

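View pics/w1d.png

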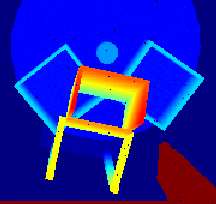

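```bash
python3 - <<'E'
from h import *
P=cloud('wrist','w1')
k=(P[...,2]>.13)&(P[...,2]<.17)&(P[...,0]<.335)&(P[...,0]>.27)&(abs(P[...,1]+.25)<.1); k[275:]=0
Q=P[k]; print(len(Q)); 
for s in (Q[:,1]>-.25,Q[:,1]<=-.25): print(Q[s].min(0),Q[s].max(0),np.median(Q[s],0))
ends=[]
for s in (Q[:,1]>-.25,Q[:,1]<=-.25):
    q=Q[s]; q=q[q[:,0]<q[:,0].min()+.012]; ends.append(q.mean(0)); print(len(q),q.mean(0))
c=np.array([.4845,-.1995]); mid=(ends[0]+ends[1])[:2]/2; v=mid-c; print('dist',np.hypot(*v),'yaw',np.degrees(np.arctan2(v[1],v[0])))
w=(ends[1]-ends[0])[:2]; print('sep',np.hypot(*w), np.degrees(np.arctan2(w[1],w[0])))
# chute points in station frame
for yaw in (np.arctan2(v[1],v[0]),):
    X=np.array([np.cos(yaw),np.sin(yaw)]); Y=np.array([-X[1],X[0]])
    k=(P[...,2]>.1)&(P[...,2]<.25)&(abs(P[...,0]-.42)<.09)&(abs(P[...,1]+.21)<.1); k[275:]=0
    q=P[k]; a=(q[:,:2]-c)@X; b=(q[:,:2]-c)@Y; z=q[:,2]
    S=np.stack([a,b,z],1)
    s=a*.5-z*.866; n=a*.866+z*.5
    print('n range',np.percentile(n,[0,1,5,25,50,75,95,99,100]).round(4)); print('s',np.percentile(s,[0,1,5,50,95,99,100]).round(4)); print('b',np.percentile(b,[0,1,5,50,95,99,100]).round(4))
    hn,e=np.histogram(n,bins=np.arange(.05,.2,.004)); print(list(zip(e.round(3),hn)))
E
```

```text
344
[ 0.27530763 -0.1942497   0.13777941] [ 0.3347764  -0.17333985  0.16093921] [ 0.3043261  -0.18362818  0.15558906]
[ 0.29641825 -0.29624177  0.13005669] [ 0.33499897 -0.27880617  0.16088051] [ 0.31127248 -0.28567997  0.15538308]
40 [ 0.28252748 -0.18731198  0.15771744]
65 [ 0.30301523 -0.28766604  0.15291707]
dist 0.1954559751439945 yaw -168.7926048189391
sep 0.1024240446435232 -78.4613583733837
n range [0.1094 0.1104 0.113  0.1137 0.1324 0.1711 0.1964 0.2156 0.224 ]
s [-0.1648 -0.1641 -0.1632 -0.1127 -0.0636 -0.0539 -0.0435]
b [-0.0551 -0.0534 -0.0459  0.0136  0.0514  0.0574  0.0589]
[(np.float64(0.05), np.int64(0)), (np.float64(0.054), np.int64(0)), (np.float64(0.058), np.int64(0)), (np.float64(0.062), np.int64(0)), (np.float64(0.066), np.int64(0)), (np.float64(0.07), np.int64(0)), (np.float64(0.074), np.int64(0)), (np.float64(0.078), np.int64(0)), (np.float64(0.082), np.int64(0)), (np.float64(0.086), np.int64(0)), (np.float64(0.09), np.int64(0)), (np.float64(0.094), np.int64(0)), (np.float64(0.098), np.int64(0)), (np.float64(0.102), np.int64(0)), (np.float64(0.106), np.int64(15)), (np.float64(0.11), np.int64(958)), (np.float64(0.114), np.int64(171)), (np.float64(0.118), np.int64(59)), (np.float64(0.122), np.int64(53)), (np.float64(0.126), np.int64(53)), (np.float64(0.13), np.int64(55)), (np.float64(0.134), np.int64(56)), (np.float64(0.138), np.int64(53)), (np.float64(0.142), np.int64(57)), (np.float64(0.146), np.int64(51)), (np.float64(0.15), np.int64(57)), (np.float64(0.154), np.int64(55)), (np.float64(0.158), np.int64(57)), (np.float64(0.162), np.int64(57)), (np.float64(0.166), np.int64(168)), (np.float64(0.17), np.int64(406)), (np.float64(0.174), np.int64(31)), (np.float64(0.178), np.int64(32)), (np.float64(0.182), np.int64(28)), (np.float64(0.186), np.int64(30)), (np.float64(0.19), np.int64(29)), (np.float64(0.194), np.int64(30))]
```

```bash
python3 m.py .609 -.140 .15; python3 - <<'E'
from h import *
print(ctrl.get_state()['joint_pos'].round(3))
E
```

```text
t 2.1 pos [ 0.4404 -0.1599  0.4357] xax [0.914 0.405 0.005] zax [ 0.005  0.002 -1.   ] yaw x deg 23.88 open 0.999 F [-0.1 -0.6 -0.8]
tool shift mm [160.7  49.9 286.5]
[-0.492  0.092  1.519  0.004  1.527  0.662]
```

```bash
python3 -m crank '[{"claw":0.4,"tx":0.027,"ty":0.008,"tz":0.035,"roll":0},{"claw":0.4,"tx":0.027,"ty":0.008,"tz":0.035,"roll":0},{"claw":0.4,"tx":0.027,"ty":0.008,"tz":0.035,"roll":0},{"claw":0.4,"tx":0.027,"ty":0.008,"tz":0.035,"roll":0},{"claw":0.4,"tx":0.027,"ty":0.008,"tz":0.035,"roll":0},{"claw":0.4,"tx":0.027,"ty":0.008,"tz":0.035,"roll":0},{"claw":0.4,"tx":0,"ty":0,"tz":0.035,"roll":0},{"claw":0.4,"tx":0,"ty":0,"tz":0.03,"roll":0},{"claw":0.4,"tx":0,"ty":0,"tz":0,"roll":0}]';python3 m.py .609 -.140 .056
```

```text
t: 3.0
ee_pos: [0.6132, -0.1452, 0.1523]
orientation: [0.979, 0.205, 0.003, 0.002]
force: [0.6, -0.0, -0.4]
opening: 0.405
t 3.0 pos [ 0.6132 -0.1452  0.1523] xax [0.916 0.401 0.005] zax [ 0.006 -0.002 -1.   ] yaw x deg 23.64 open 0.405 F [ 0.6 -0.  -0.4]
tool shift mm [-2.2 -7.  96.2]
```

```bash
python3 -m crank '[{"claw":0.4,"tx":-0.002,"ty":-0.006,"tz":0.02,"roll":0},{"claw":0.4,"tx":0,"ty":0,"tz":0.04,"roll":0},{"claw":0.4,"tx":0,"ty":0,"tz":0.03,"roll":0},{"claw":0.4,"tx":0,"ty":0,"tz":0.004,"roll":0}]';python3 m.py .609 -.140 .056; python3 - <<'E'
from h import *
cap('wrist','w2'); 
E
```

```text
t: 3.4
ee_pos: [0.6112, -0.1451, 0.0622]
orientation: [0.979, 0.204, 0.006, 0.004]
force: [-0.6, 0.6, -0.1]
opening: 0.4
t 3.4 pos [ 0.6112 -0.1451  0.0622] xax [0.917 0.399 0.01 ] zax [ 0.013 -0.005 -1.   ] yaw x deg 23.5 open 0.4 F [-0.6  0.6 -0.1]
tool shift mm [-0.  -5.6  6.2]
```

View pics/w2.png

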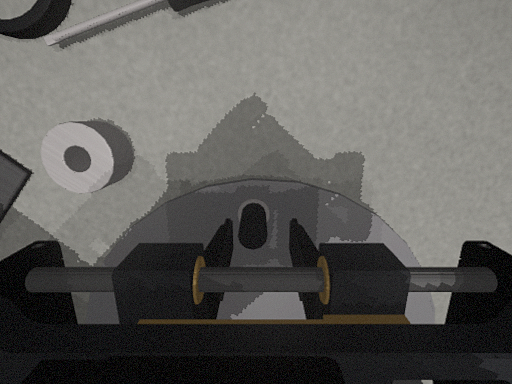

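The knob sits between the fingers at (253,223). Now I'll drag it clockwise.

```bash
python3 -m crank '[{"claw":0.4,"tx":0,"ty":0,"tz":0.006,"roll":0},{"claw":0.4,"tx":-0.0007,"ty":0.014,"tz":0,"roll":5.75},{"claw":0.4,"tx":-0.0007,"ty":0.014,"tz":0,"roll":5.75},{"claw":0.4,"tx":-0.0007,"ty":0.014,"tz":0,"roll":5.75},{"claw":0.4,"tx":-0.0007,"ty":0.014,"tz":0,"roll":5.75},{"claw":0.4,"tx":0,"ty":0,"tz":0,"roll":0}]';python3 m.py .609 -.140 .056; python3 - <<'E'
from h import *
s=ctrl.get_state(); v=s['ee_pos'][:2]-[.4845,-.1995]; print(np.hypot(*v),np.degrees(np.arctan2(v[1],v[0])))
E
```

```text
t: 4.05
ee_pos: [0.6272, -0.2036, 0.0692]
orientation: [1.0, -0.003, 0.013, 0.005]
force: [0.2, -0.1, -0.3]
opening: 0.403
t 4.05 pos [ 0.6272 -0.2036  0.0692] xax [ 1.    -0.006  0.026] zax [ 0.026 -0.01  -1.   ] yaw x deg -0.34 open 0.403 F [ 0.2 -0.1 -0.3]
tool shift mm [-18.9 -63.6  12.1]
0.14272314557385804 -1.652520902825277
```

```bash
for i in 1 2; do python3 -m crank '[{"claw":0.4,"tx":0,"ty":0,"tz":0,"roll":0},{"claw":0.4,"tx":0,"ty":0,"tz":0,"roll":0}]'|grep -E 'ee_pos|ori'; python3 m.py|grep -o 'zax.*yaw'; done
```

```text
ee_pos: [0.6277, -0.2035, 0.0715]
orientation: [1.0, -0.001, 0.014, 0.005]
zax [ 0.029 -0.011 -1.   ] yaw
ee_pos: [0.6279, -0.2025, 0.0723]
orientation: [1.0, 0.001, 0.015, 0.006]
zax [ 0.029 -0.011 -1.   ] yaw
```

```bash
python3 -m crank '[{"claw":0.4,"tx":-0.002,"ty":0.012,"tz":0.009,"roll":5.75},{"claw":0.4,"tx":-0.002,"ty":0.014,"tz":0.006,"roll":5.75},{"claw":0.4,"tx":-0.0007,"ty":0.014,"tz":0.003,"roll":5.75},{"claw":0.4,"tx":-0.0007,"ty":0.014,"tz":0.002,"roll":5.75},{"claw":0.4,"tx":-0.0007,"ty":0.012,"tz":0.002,"roll":5}]'; python3 m.py .5867 -.2952 .056; python3 - <<'E'
from h import *
s=ctrl.get_state(); v=s['ee_pos'][:2]-[.4845,-.1995]; print(np.hypot(*v),np.degrees(np.arctan2(v[1],v[0])))
E
```

```text
t: 4.95
ee_pos: [0.6126, -0.2667, 0.0665]
orientation: [0.969, -0.245, 0.022, 0.003]
force: [-4.6, 3.7, 13.9]
opening: 0.399
t 4.95 pos [ 0.6126 -0.2667  0.0665] xax [ 0.879 -0.474  0.045] zax [ 0.042 -0.018 -0.999] yaw x deg -28.32 open 0.399 F [-4.6  3.7 13.9]
tool shift mm [-9.7 37.4  9.9]
0.14461624671529674 -27.691991572378697
```

```bash
python3 - <<'E'
from h import *
s,_,_=cap('wrist','w3');print(s['force']); cap('top','t3')
p,_,_,_=load('t3'); a=cv2.resize(p[120:280,200:430],(800,556),interpolation=2); cv2.imwrite('pics/t3z.png',a[:,:,::-1]); print(ctrl.get_state()['force'])
E
```

```text
[-4.60605481  3.66886269 13.87549775]
[-3.64977812  0.66956469 14.34068326]
```

View pics/w3.png

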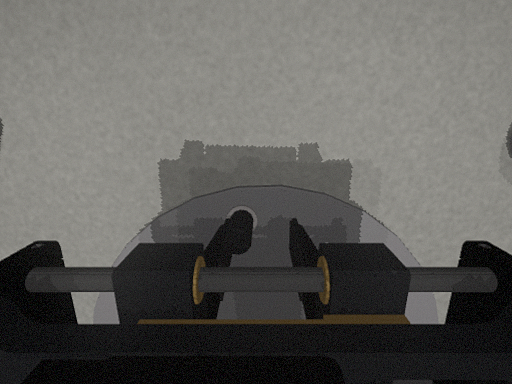

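View pics/t3z.png

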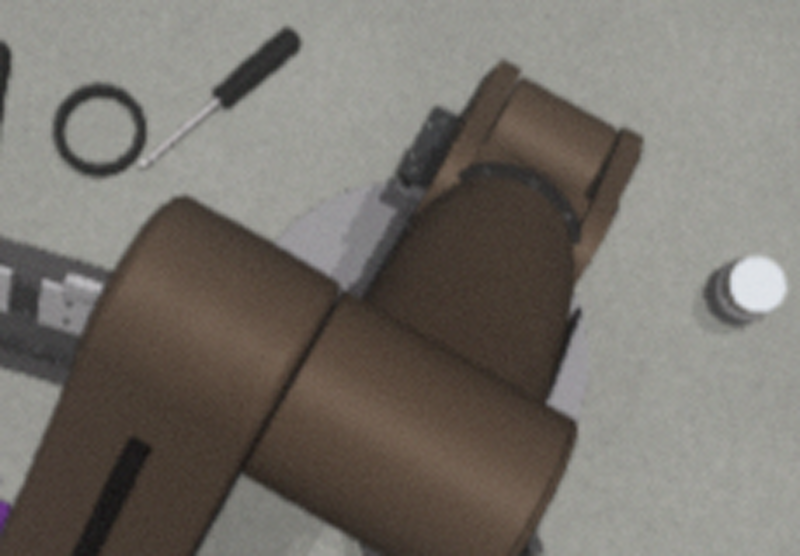

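```bash
python3 - <<'E'
from h import *
P=cloud('top','t3')
for (zx,zy) in [(540,130),(500,330),(520,240),(430,420),(500,480),(560,440),(520,540),(380,380),(420,170),(250,250),(140,300)]:
    u=int(200+zx*230/800); v=int(120+zy*160/556); print(zx,zy,P[v,u].round(3))
c=np.array([.4845,-.1995]);X=np.array([-.9804,-.1968])
print('mouth cheek top', c+.063*X, 'far', c+.113*X)
print(ctrl.get_state()['joint_pos'].round(3), ctrl.get_state()['tau'].round(1), ctrl.get_state()['wrist_torque'].round(2))
E
```

```text
540 130 [ 0.606 -0.255  0.395]
500 330 [ 0.426 -0.182  0.624]
520 240 [ 0.494 -0.211  0.54 ]
430 420 [ 0.365 -0.129  0.711]
500 480 [ 0.332 -0.165  0.712]
560 440 [ 0.355 -0.202  0.698]
520 540 [ 0.302 -0.176  0.71 ]
380 380 [ 0.385 -0.104  0.708]
420 170 [ 0.623 -0.189  0.199]
250 250 [ 0.458 -0.033  0.697]
140 300 [0.426 0.025 0.713]
mouth cheek top [ 0.4227348 -0.2118984] far [ 0.3737148 -0.2217384]
[-0.513  0.68   1.603  0.006  0.814  1.548] [ -0.3 -59.8 -19.4   0.2  -1.2   1. ] [0.43 0.66 0.15]
```

```bash
python3 - <<'E'
from h import *
P=cloud('wrist','w3');P2=cloud('wrist','w2')
print('w3'); 
for v in range(205,275,8): print(v,[(u,*P[v,u].round(3)) for u in range(215,310,12)])
p,d,_,_=load('w3'); a=cv2.resize(p[190:290,190:330],(800,571),interpolation=2); cv2.imwrite('pics/w3z.png',np.clip(a[:,:,::-1].astype(float)*2,0,255))
E
```

```text
w3
205 [(215, np.float64(0.637), np.float64(-0.236), np.float64(0.031)), (227, np.float64(0.632), np.float64(-0.245), np.float64(0.031)), (239, np.float64(0.627), np.float64(-0.254), np.float64(0.033)), (251, np.float64(0.622), np.float64(-0.263), np.float64(0.031)), (263, np.float64(0.618), np.float64(-0.272), np.float64(0.031)), (275, np.float64(0.613), np.float64(-0.281), np.float64(0.031)), (287, np.float64(0.608), np.float64(-0.289), np.float64(0.03)), (299, np.float64(0.603), np.float64(-0.298), np.float64(0.032))]
213 [(215, np.float64(0.631), np.float64(-0.232), np.float64(0.03)), (227, np.float64(0.626), np.float64(-0.242), np.float64(0.032)), (239, np.float64(0.625), np.float64(-0.254), np.float64(0.046)), (251, np.float64(0.617), np.float64(-0.26), np.float64(0.036)), (263, np.float64(0.611), np.float64(-0.268), np.float64(0.03)), (275, np.float64(0.607), np.float64(-0.277), np.float64(0.032)), (287, np.float64(0.602), np.float64(-0.286), np.float64(0.03)), (299, np.float64(0.597), np.float64(-0.295), np.float64(0.031))]
221 [(215, np.float64(0.624), np.float64(-0.229), np
[... 3013 characters left out ...]
9, np.float64(0.609), np.float64(-0.287), np.float64(0.129))]
269 [(215, np.float64(0.642), np.float64(-0.267), np.float64(0.173)), (227, np.float64(0.64), np.float64(-0.27), np.float64(0.173)), (239, np.float64(0.639), np.float64(-0.274), np.float64(0.174)), (251, np.float64(0.636), np.float64(-0.277), np.float64(0.172)), (263, np.float64(0.635), np.float64(-0.28), np.float64(0.172)), (275, np.float64(0.633), np.float64(-0.284), np.float64(0.172)), (287, np.float64(0.632), np.float64(-0.287), np.float64(0.173)), (299, np.float64(0.63), np.float64(-0.291), np.float64(0.173))][ WARN:0@0.885] global loadsave.cpp:1063 imwrite_ Unsupported depth image for selected encoder is fallbacked to CV_8U.
```

View pics/w3z.png

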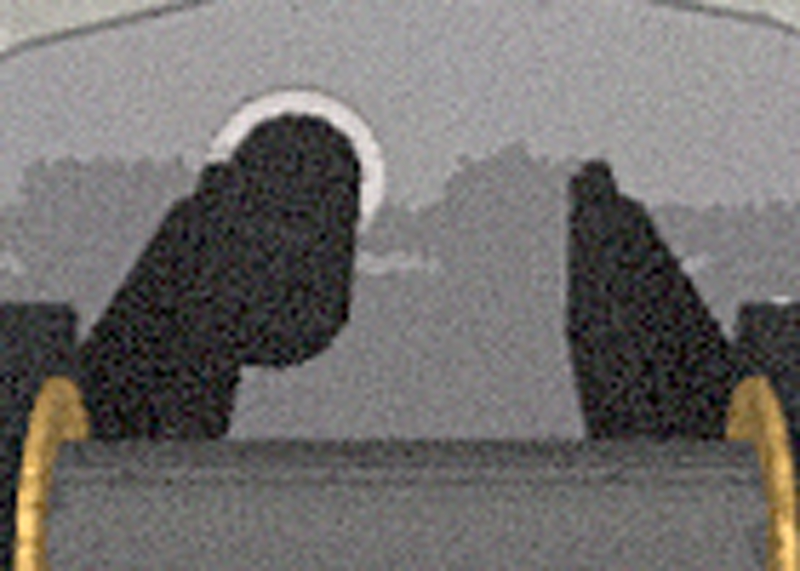

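```bash
python3 -m crank '[{"claw":0.4,"tx":0,"ty":0,"tz":0,"roll":0}]'; python3 -m crank '[{"claw":0.4,"tx":-0.002,"ty":-0.004,"tz":-0.005,"roll":0},{"claw":0.4,"tx":0,"ty":0,"tz":0,"roll":0}]'; python3 m.py
```

```text
t: 5.15
ee_pos: [0.6122, -0.2678, 0.0672]
orientation: [0.969, -0.244, 0.023, 0.004]
force: [-0.2, -0.3, -0.1]
opening: 0.401
t: 5.35
ee_pos: [0.6122, -0.2625, 0.0726]
orientation: [0.97, -0.244, 0.023, 0.004]
force: [-0.1, -0.3, 0.3]
opening: 0.402
t 5.35 pos [ 0.6122 -0.2625  0.0726] xax [ 0.88  -0.473  0.046] zax [ 0.042 -0.018 -0.999] yaw x deg -28.25 open 0.402 F [-0.1 -0.3  0.3]
```

```bash
python3 -m crank '[{"claw":0.4,"tx":0,"ty":0,"tz":0.01,"roll":0}]'; python3 -m crank '[{"claw":0.4,"tx":0,"ty":0,"tz":0.005,"roll":0}]'; python3 m.py
```

```text
t: 5.45
ee_pos: [0.6138, -0.2628, 0.065]
orientation: [0.97, -0.244, 0.025, 0.004]
force: [-25.5, 8.8, 91.1]
opening: 0.399
t: 5.55
ee_pos: [0.6149, -0.2629, 0.0629]
orientation: [0.97, -0.243, 0.026, 0.005]
force: [1.2, 1.8, 2.5]
opening: 0.4
t 5.55 pos [ 0.6149 -0.2629  0.0629] xax [ 0.88  -0.471  0.053] zax [ 0.048 -0.021 -0.999] yaw x deg -28.16 open 0.4 F [1.2 1.8 2.5]
```

```bash
python3 - <<'E'
from h import *
s,_,_=cap('wrist','w4');print(s['force'],s['wrist_torque'],s['ee_pos']); 
p,d,_,_=load('w4'); a=cv2.resize(p[170:300,150:370],(800,473),interpolation=2); cv2.imwrite('pics/w4z.png',np.clip(a[:,:,::-1].astype(float)*2,0,255).astype(np.uint8)); 
s,p,d=cap('scene','s4'); a=cv2.resize(p[120:260,120:300],(770,600),interpolation=2); cv2.imwrite('pics/s4z.png',a[:,:,::-1]);s=ctrl.get_state();print(s['force'],s['wrist_torque'],s['ee_pos'])
P=cloud('wrist','w4'); print(np.nanmedian(P[205:215,265:285].reshape(-1,3),0))
k=(P[...,2]>.074)&(P[...,2]<.083)&(np.hypot(P[...,0]-.612,P[...,1]+.25)<.03); print(P[k].mean(0),k.sum())
E
```

```text
[1.17431367 1.77981967 2.4948249 ] [0.26347511 0.01974944 0.01236582] [ 0.61485132 -0.26290575  0.06287163]
[-0.23873329  0.77573365  0.29318032] [ 0.11387759 -0.01631174 -0.02947486] [ 0.61425125 -0.2625292   0.05998501]
[ 0.6132304  -0.27518628  0.03140172]
[ 0.61677574 -0.25232867  0.07901098] 713
```

View pics/w4z.png

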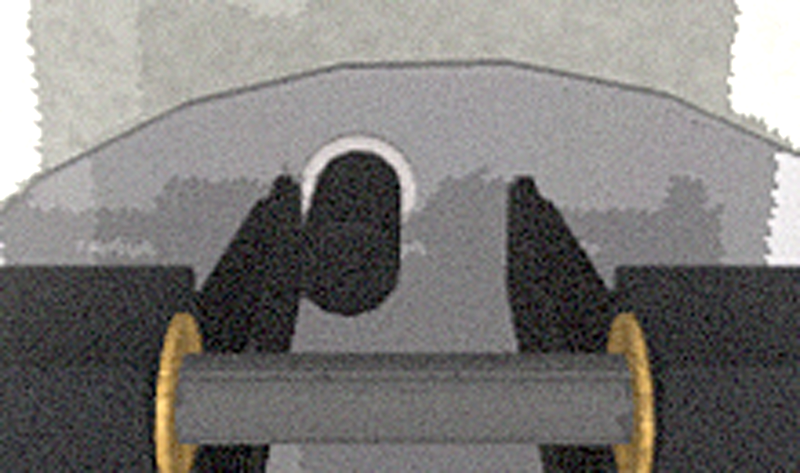

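View pics/s4z.png

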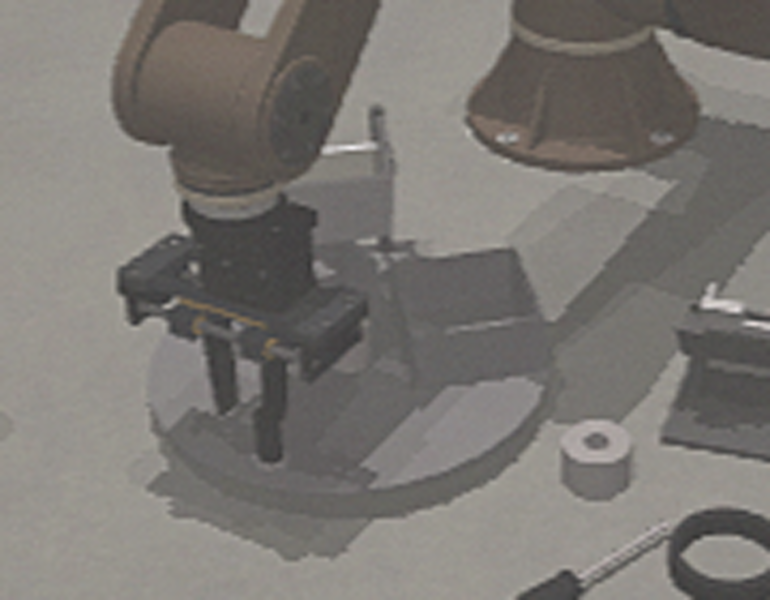

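```bash
cat > k.py <<'E'
from h import *
s=ctrl.get_state(); v=s['ee_pos'][:2]-[.4845,-.1995]; print('r',np.hypot(*v).round(4),'ang',np.degrees(np.arctan2(v[1],v[0])).round(2))
E
python3 -m crank '[{"claw":0.4,"tx":-0.001,"ty":0.012,"tz":0,"roll":5},{"claw":0.4,"tx":-0.001,"ty":0.012,"tz":0,"roll":5}]'; python3 k.py;python3 m.py .5824 -.3037 .06
```

```text
t: 5.85
ee_pos: [0.6011, -0.2807, 0.0585]
orientation: [0.945, -0.327, 0.025, 0.002]
force: [0.4, 0.2, 1.1]
opening: 0.401
r 0.1421 ang -34.85
t 5.85 pos [ 0.6011 -0.2807  0.0585] xax [ 0.784 -0.619  0.049] zax [ 0.047 -0.02  -0.999] yaw x deg -38.26 open 0.401 F [0.4 0.2 1.1]
tool shift mm [-0.4 29.6 -1.9]
```

```bash
python3 -m crank '[{"claw":0.4,"tx":-0.001,"ty":0.012,"tz":0,"roll":4},{"claw":0.4,"tx":-0.001,"ty":0.01,"tz":0,"roll":3}]'; python3 k.py;python3 -m crank '[{"claw":0.4,"tx":0,"ty":0.006,"tz":0,"roll":0}]';python3 k.py; python3 m.py .5824 -.3037 .06
```

```text
t: 6.05
ee_pos: [0.5853, -0.2961, 0.0564]
orientation: [0.922, -0.387, 0.025, -0.0]
force: [1.7, 1.0, 0.7]
opening: 0.402
r 0.1396 ang -43.79
t: 6.15
ee_pos: [0.5806, -0.3005, 0.0554]
orientation: [0.922, -0.387, 0.025, -0.0]
force: [0.8, 0.8, 0.8]
opening: 0.399
r 0.1394 ang -46.44
t 6.15 pos [ 0.5806 -0.3005  0.0554] xax [ 0.699 -0.714  0.045] zax [ 0.046 -0.018 -0.999] yaw x deg -45.63 open 0.399 F [0.8 0.8 0.8]
tool shift mm [ 3.7  0.8 -4.4]
```

```bash
python3 -m crank '[{"claw":0.4,"tx":0,"ty":0.004,"tz":-0.001,"roll":0}]';python3 k.py;python3 -m crank '[{"claw":0.4,"tx":0,"ty":0.004,"tz":0,"roll":0}]';python3 k.py; python3 - <<'E'
from h import *
s,_,_=cap('wrist','w5');P=cloud('wrist','w5')
k=(P[...,2]>.074)&(P[...,2]<.083)&(np.hypot(P[...,0]-.587,P[...,1]+.295)<.035); q=P[k].mean(0); print(q,k.sum(),np.degrees(np.arctan2(q[1]+.1995,q[0]-.4845)))
p,d,_,_=load('w5'); a=cv2.resize(p[170:300,150:370],(800,473),interpolation=2); cv2.imwrite('pics/w5z.png',np.clip(a[:,:,::-1].astype(float)*2,0,255).astype(np.uint8)); 
E
```

```text
t: 6.25
ee_pos: [0.5778, -0.303, 0.0556]
orientation: [0.922, -0.387, 0.025, -0.001]
force: [22.4, 18.7, -10.5]
opening: 0.4
r 0.1393 ang -47.97
t: 6.35
ee_pos: [0.5777, -0.3033, 0.0554]
orientation: [0.922, -0.387, 0.026, -0.003]
force: [30.3, 31.3, 0.1]
opening: 0.403
r 0.1394 ang -48.08
[ 0.58607557 -0.30006641  0.07893525] 882 -44.71396187597833
```

View pics/w5z.png

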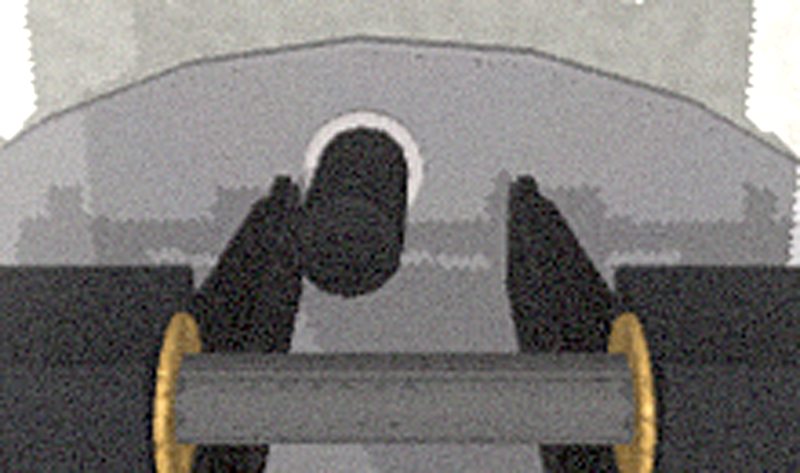

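```bash
python3 -m crank '[{"claw":0.4,"tx":0,"ty":-0.005,"tz":-0.001,"roll":0},{"claw":0.4,"tx":0,"ty":-0.002,"tz":-0.03,"roll":0},{"claw":0.4,"tx":0,"ty":0,"tz":-0.05,"roll":0},{"claw":0.5,"tx":0,"ty":0,"tz":-0.05,"roll":-8},{"claw":0.63,"tx":0,"ty":0,"tz":-0.05,"roll":-8},{"claw":0.63,"tx":0,"ty":0,"tz":-0.05,"roll":-8}]'; python3 m.py .42 .18 .36
```

```text
t: 7.0
ee_pos: [0.5705, -0.2909, 0.2825]
orientation: [0.985, -0.174, 0.018, -0.001]
force: [0.4, 1.0, -0.6]
opening: 0.592
t 7.0 pos [ 0.5705 -0.2909  0.2825] xax [ 0.939 -0.343  0.036] zax [ 0.036 -0.004 -0.999] yaw x deg -20.1 open 0.592 F [ 0.4  1.  -0.6]
tool shift mm [-300.2 -391.3  -84.9]
```

```bash
python3 -m crank '[{"claw":0.63,"tx":-0.026,"ty":-0.034,"tz":-0.02,"roll":0},{"claw":0.63,"tx":-0.026,"ty":-0.034,"tz":-0.02,"roll":0},{"claw":0.63,"tx":-0.026,"ty":-0.034,"tz":-0.02,"roll":0},{"claw":0.63,"tx":-0.026,"ty":-0.034,"tz":-0.02,"roll":0},{"claw":0.63,"tx":-0.026,"ty":-0.034,"tz":0,"roll":0},{"claw":0.63,"tx":-0.026,"ty":-0.034,"tz":0,"roll":0},{"claw":0.63,"tx":-0.026,"ty":-0.034,"tz":0,"roll":0},{"claw":0.63,"tx":-0.026,"ty":-0.034,"tz":0,"roll":0},{"claw":0.63,"tx":-0.026,"ty":-0.034,"tz":0,"roll":0},{"claw":0.63,"tx":-0.026,"ty":-0.034,"tz":0,"roll":0},{"claw":0.63,"tx":-0.026,"ty":-0.034,"tz":0,"roll":0},{"claw":0.63,"tx":0,"ty":0,"tz":0,"roll":0}]'; python3 m.py .42 .18 .36;python3 - <<'E'
from h import *
cap('wrist','w6')
E
```

```text
t: 8.2
ee_pos: [0.414, 0.1726, 0.361]
orientation: [0.987, -0.162, 0.023, 0.001]
force: [-0.5, -0.6, -0.8]
opening: 0.632
t 8.2 pos [0.414  0.1726 0.361 ] xax [ 0.946 -0.32   0.047] zax [ 0.046 -0.01  -0.999] yaw x deg -18.66 open 0.632 F [-0.5 -0.6 -0.8]
tool shift mm [ 3.3 -8.9  1.2]
```

View pics/w6.png

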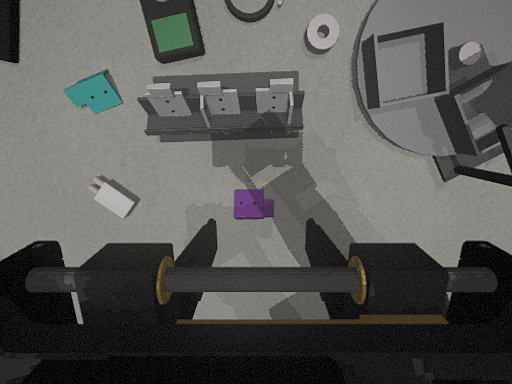

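The stand is at (220,105), with the plain plate at (168,100), the left ear at (215,100) and the right ear at (275,97). The left bin is under the chute.

```bash
cat > st.py <<'E'
from h import *
from scipy.optimize import least_squares
def fit(cam,f,g=( .53,.195,161)):
    P=cloud(cam,f).reshape(-1,3); p,_,_,_=load(f); C=p.reshape(-1,3).astype(float)
    def ef(x):
        X=np.array([np.cos(x[2]),np.sin(x[2]),0]);Y=np.array([-X[1],X[0],0]);Z=np.array([0,0,1.])
        O=np.array([x[0],x[1],0])+.02*X+.05*Z; ex=.866*X+.5*Z; ez=-.5*X+.866*Z
        D=P-O; return D@ex,D@Y,D@ez
    x=np.array([g[0],g[1],np.radians(g[2])])
    for it in range(6):
        a,b,c=ef(x)
        tol=.02 if it<2 else .006
        br=C.mean(1)>95
        m=(abs(a-.005)<tol)&(c>.012)&(c<.058)&br&(abs(b)<.125)
        # plane residual
        Pm=P[m]
        def res(y):
            X=np.array([np.cos(y[1]),np.sin(y[1]),0]);O=np.array([x[0],x[1],0])+y[0]*X
            D=Pm-O-.02*X-[0,0,.05]; return D@(.866*X+[0,0,.5])-.005
        r=least_squares(res,[0,x[2]],loss='soft_l1',f_scale=.002)
        X=np.array([np.cos(r.x[1]),np.sin(r.x[1])]); x[:2]+=r.x[0]*X; x[2]=r.x[1]
        # y shift: bars region z 62..80
    a,b,c=ef(x); m=(a>-.002)&(a<.014)&(c>.065)&(c<.085)&(abs(b)<.13)
    h,e=np.histogram(b[m],bins=np.arange(-.13,.131,.002)); 
    m2=(abs(a-.005)<.004)&(c>.02)&(c<.055)&(abs(b)<.13)&(C.mean(1)>95); h2,_=np.histogram(b[m2],bins=e)
    return x,m.sum(),list(zip((e*1000).round().astype(int).tolist(),h.tolist(),h2.tolist())),np.std(r.fun)
E
python3 - <<'E'
from st import *
x,n,h,sd=fit('wrist','w6'); print(x[:2],np.degrees(x[2]),n,sd); print([k for k in h if k[1]+k[2]>0])
x,n,h,sd=fit('top','t1'); print(x[:2],np.degrees(x[2]),n,sd); 
E
```

```text
[0.54507149 0.19049426] 163.43777906489217 831 0.0007591335295135538
[(-122, 0, 2), (-120, 0, 16), (-118, 0, 17), (-116, 0, 17), (-114, 0, 13), (-112, 0, 18), (-110, 7, 16), (-108, 16, 14), (-106, 14, 15), (-104, 16, 12), (-102, 14, 18), (-100, 18, 14), (-98, 17, 14), (-96, 14, 14), (-94, 16, 12), (-92, 20, 12), (-90, 13, 16), (-88, 19, 15), (-86, 14, 13), (-84, 16, 18), (-82, 18, 13), (-80, 15, 13), (-78, 16, 16), (-76, 22, 17), (-74, 0, 16), (-72, 0, 17), (-70, 0, 16), (-68, 0, 18), (-66, 0, 16), (-36, 9, 0), (-34, 14, 0), (-32, 18, 2), (-30, 12, 14), (-28, 14, 15), (-26, 20, 15), (-24, 14, 15), (-22, 15, 14), (-20, 20, 17), (-18, 13, 15), (-16, 20, 13), (-14, 16, 17), (-12, 13, 14), (-10, 20, 12), (-8, 14, 13), (-6, 15, 13), (-4, 18, 11), (-2, 12, 18), (0, 0, 16), (2, 0, 16), (4, 0, 18), (6, 0, 16), (8, 0, 14), (10, 0, 18), (12, 0, 17), (14, 0, 17), (16, 0, 17), (18, 0, 18), (20, 0, 5), (48, 0, 2), (50, 0, 18), (52, 0, 19), (54, 0, 14), (56, 0, 16), (58, 0, 21), (60, 0, 17), (62, 0, 14), (64, 0, 14), (66, 0, 28), (68, 0, 13), (70, 0, 13), (72, 23, 13), (74, 11, 19), (76, 16, 13), (78, 18, 9), (80, 12, 13), (82, 19, 18), (84, 16, 15), (86, 12, 14), (88, 22, 14), (90, 14, 16), (92, 16, 15), (94, 17, 15), (96, 14, 16), (98, 15, 15), (100, 20, 1), (102, 13, 0), (104, 11, 0)]
[0.54467672 0.19052773] 163.3265464782065 175 0.0021196443936079648
```

```bash
python3 m.py .5606 .2052 .18
```

```text
t 8.25 pos [0.4147 0.1711 0.361 ] xax [ 0.946 -0.32   0.047] zax [ 0.046 -0.011 -0.999] yaw x deg -18.69 open 0.627 F [0.2 0.  0.4]
tool shift mm [118.6 -78.2 187.2]
```

```bash
python3 -m crank '[{"claw":0.63,"tx":0.02,"ty":-0.013,"tz":0.02,"roll":-1},{"claw":0.63,"tx":0.02,"ty":-0.013,"tz":0.03,"roll":-1},{"claw":0.63,"tx":0.02,"ty":-0.013,"tz":0.03,"roll":0},{"claw":0.63,"tx":0.02,"ty":-0.013,"tz":0.03,"roll":0},{"claw":0.63,"tx":0.02,"ty":-0.013,"tz":0.03,"roll":0},{"claw":0.63,"tx":0.018,"ty":-0.013,"tz":0.03,"roll":0},{"claw":0.63,"tx":0,"ty":0,"tz":0,"roll":0}]';python3 m.py .5606 .2052 .119
```

```text
t: 8.95
ee_pos: [0.567, 0.2035, 0.1917]
orientation: [0.989, -0.142, 0.026, 0.003]
force: [-1.1, -0.5, -0.5]
opening: 0.63
t 8.95 pos [0.567  0.2035 0.1917] xax [ 0.958 -0.282  0.051] zax [ 0.05  -0.013 -0.999] yaw x deg -16.39 open 0.63 F [-1.1 -0.5 -0.5]
tool shift mm [-10.3   0.3  72.3]
```

```bash
python3 -m crank '[{"claw":0.63,"tx":-0.009,"ty":0,"tz":0.02,"roll":0},{"claw":0.63,"tx":0,"ty":0,"tz":0.03,"roll":0},{"claw":0.63,"tx":0,"ty":0,"tz":0.008,"roll":0},{"claw":0.63,"tx":0,"ty":0,"tz":0,"roll":0}]';python3 m.py .5606 .2052 .119;python3 - <<'E'
from h import *
cap('wrist','w7')
p,d,_,_=load('w7'); a=cv2.resize(p[100:300,130:390],(800,615),interpolation=2)[:600]; cv2.imwrite('pics/w7z.png',np.clip(a[:,:,::-1].astype(float)*1.5,0,255).astype(np.uint8)); 
P=cloud('wrist','w7')
O=np.array([.5472,.1977,0]);X=np.array([-.9583,.2857,0]);Y=np.array([-.2857,-.9583,0]);Z=np.array([0,0,1.])
D=P-O-.02*X-.05*Z;a=D@(.866*X+.5*Z);b=D@Y;c=D@(-.5*X+.866*Z)
m=(a>-.004)&(a<.014)&(c>.066)&(c<.084)&(b>-.06)&(b<.05); print(m.sum(),np.percentile(b[m],[1,3,50,97,99]).round(4),np.percentile(c[m],[5,50,95,99]).round(4))
E
```

```text
t: 9.35
ee_pos: [0.5625, 0.2009, 0.1335]
orientation: [0.989, -0.143, 0.026, 0.003]
force: [0.2, 0.4, 0.4]
opening: 0.63
t 9.35 pos [0.5625 0.2009 0.1335] xax [ 0.958 -0.283  0.052] zax [ 0.05  -0.014 -0.999] yaw x deg -16.45 open 0.63 F [0.2 0.4 0.4]
tool shift mm [-3.8 -3.6 14.3]
654 [-0.0275 -0.0267 -0.0107  0.0047  0.0055] [0.0699 0.0789 0.08   0.0804]
```

View pics/w7z.png

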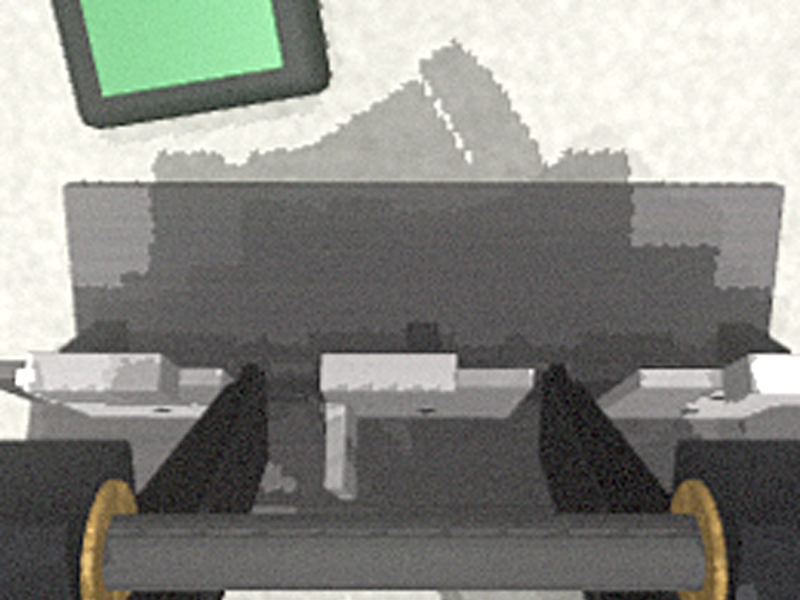

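The bar is between the fingers at (390,370) in the zoom, and the model fits within 1 mm. Going down and closing.

```bash
python3 -m crank '[{"claw":0.63,"tx":-0.003,"ty":-0.003,"tz":0.008,"roll":0},{"claw":0.63,"tx":0,"ty":0,"tz":0.006,"roll":0},{"claw":0.63,"tx":0,"ty":0,"tz":0.001,"roll":0}]';python3 m.py .5606 .2052 .119
```

```text
t: 9.7
ee_pos: [0.5627, 0.2047, 0.1216]
orientation: [0.989, -0.143, 0.029, 0.002]
force: [-0.8, 0.6, 0.5]
opening: 0.631
t 9.7 pos [0.5627 0.2047 0.1216] xax [ 0.957 -0.283  0.057] zax [ 0.056 -0.013 -0.998] yaw x deg -16.46 open 0.631 F [-0.8  0.6  0.5]
tool shift mm [-2.3  0.1  2.4]
```

```bash
python3 -m crank '[{"claw":0.5,"tx":-0.002,"ty":0,"tz":0.003,"roll":0},{"claw":0.3,"tx":0,"ty":0,"tz":0,"roll":0},{"claw":0.2,"tx":0,"ty":0,"tz":0,"roll":0},{"claw":0.2,"tx":0,"ty":0,"tz":0,"roll":0},{"claw":0.2,"tx":0,"ty":0,"tz":0,"roll":0}]';python3 m.py .5606 .2052 .119;python3 - <<'E'
from h import *
cap('wrist','w8')
p,d,_,_=load('w8'); a=cv2.resize(p[100:300,130:390],(800,615),interpolation=2)[:600]; cv2.imwrite('pics/w8z.png',np.clip(a[:,:,::-1].astype(float)*1.5,0,255).astype(np.uint8)); 
E
```

```text
t: 10.2
ee_pos: [0.561, 0.2056, 0.1191]
orientation: [0.989, -0.143, 0.029, 0.002]
force: [0.6, -1.3, 0.2]
opening: 0.267
t 10.2 pos [0.561  0.2056 0.1191] xax [ 0.958 -0.282  0.058] zax [ 0.057 -0.012 -0.998] yaw x deg -16.43 open 0.267 F [ 0.6 -1.3  0.2]
tool shift mm [-0.3  0.5  0.1]
```

View pics/w8z.png

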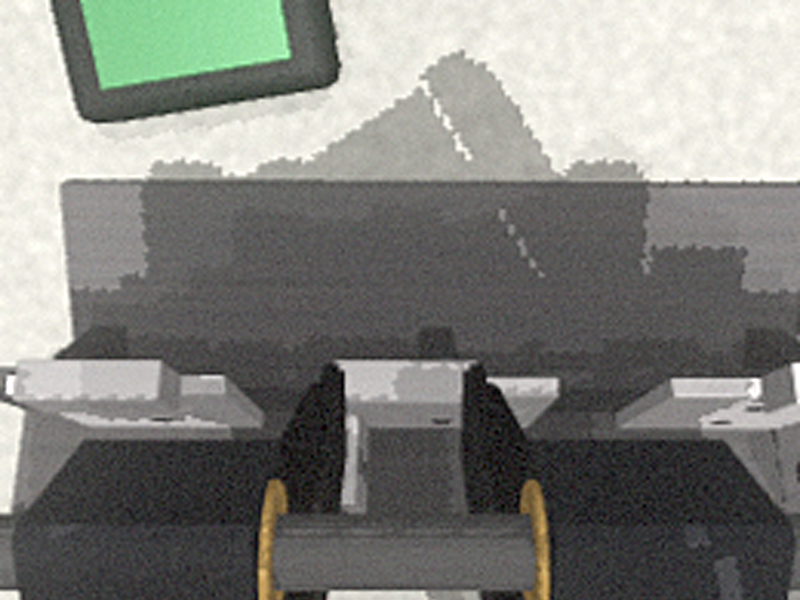

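```bash
python3 -m crank '[{"claw":0,"tx":0,"ty":0,"tz":0,"roll":0},{"claw":0,"tx":0,"ty":0,"tz":0,"roll":0}]';python3 -m crank '[{"claw":0,"tx":0,"ty":0,"tz":-0.015,"roll":0},{"claw":0,"tx":0,"ty":0,"tz":-0.03,"roll":0},{"claw":0,"tx":0,"ty":0,"tz":-0.02,"roll":0},{"claw":0,"tx":0,"ty":0,"tz":0,"roll":0}]'; python3 m.py;python3 - <<'E'
from h import *
cap('wrist','w9')
p,d,_,_=load('w9'); a=cv2.resize(p[100:300,130:390],(800,615),interpolation=2)[:600]; cv2.imwrite('pics/w9z.png',np.clip(a[:,:,::-1].astype(float)*1.5,0,255).astype(np.uint8)); 
E
```

```text
t: 10.45
ee_pos: [0.5611, 0.2056, 0.1191]
orientation: [0.989, -0.143, 0.029, 0.002]
force: [-0.2, 0.0, 0.5]
opening: 0.085
t: 10.85
ee_pos: [0.557, 0.2062, 0.1852]
orientation: [0.989, -0.143, 0.028, 0.002]
force: [0.1, -0.6, -0.7]
opening: 0.004
t 10.85 pos [0.557  0.2062 0.1852] xax [ 0.958 -0.283  0.057] zax [ 0.055 -0.013 -0.998] yaw x deg -16.44 open 0.004 F [ 0.1 -0.6 -0.7]
```

View pics/w9z.png

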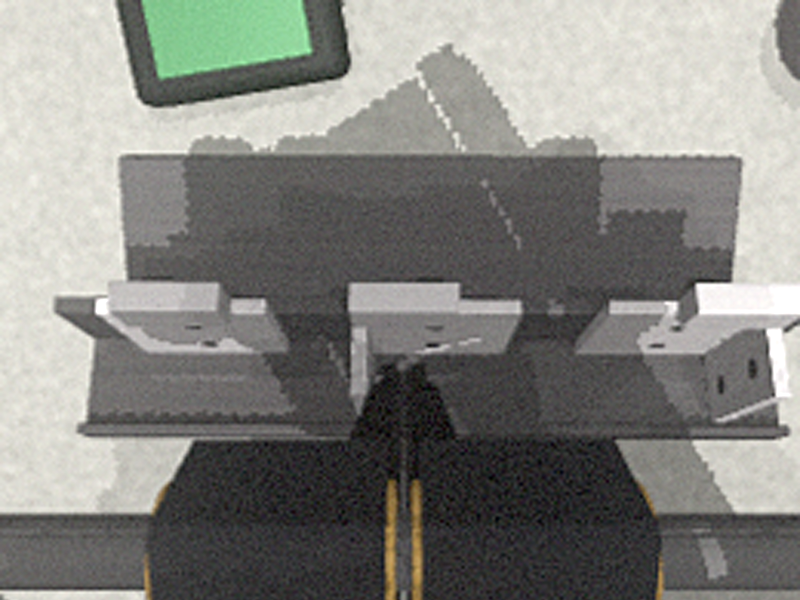

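The fingers closed to 0, so the grasp missed. The ear is still in place at (435,315) in the zoom. I'll check where the fingertips really were.

```bash
python3 - <<'E'
from h import *
O=np.array([.5472,.1977,0]);X=np.array([-.9583,.2857,0]);Y=np.array([-.2857,-.9583,0]);Z=np.array([0,0,1.])
for f in('w8','w9'):
    P=cloud('wrist',f);p,d,pos,q=load(f); M=R.from_quat(q).as_matrix(); T=(P-pos)@M
    dark=p.mean(-1)<45
    m=dark&(T[...,2]>-.08)&(abs(T[...,0])<.03)&(abs(T[...,1])<.04)
    t=T[m]; print(f,m.sum()); 
    o=np.argsort(-t[:,2])[:12]; print((t[o]*1000).round(1).tolist())
    h=[( z, (t[(t[:,2]*1000).round()//5*5==z]*1000).round(0)[:3].tolist()) for z in range(-60,20,10)]; print(h)
E
```

```text
w8 2050
[[12.8, 37.3, 113.1], [6.1, 14.1, 112.4], [-26.5, 5.3, 111.4], [-27.6, -20.9, 111.2], [-28.8, -33.5, 111.1], [-28.8, -1.5, 111.1], [-28.8, 1.9, 111.0], [-26.3, -20.8, 110.8], [-27.5, -7.2, 110.8], [-25.1, -33.3, 110.8], [-26.2, -26.5, 110.6], [-26.2, -15.1, 110.6]]
[(-60, [[13.0, -19.0, -56.0], [13.0, -18.0, -56.0], [13.0, -17.0, -56.0]]), (-50, [[13.0, -16.0, -46.0], [13.0, -14.0, -46.0], [13.0, 15.0, -47.0]]), (-40, [[13.0, 16.0, -36.0], [13.0, -19.0, -37.0], [13.0, -19.0, -37.0]]), (-30, [[13.0, -17.0, -26.0], [13.0, -16.0, -26.0], [13.0, -15.0, -26.0]]), (-20, [[13.0, -16.0, -16.0], [13.0, -15.0, -16.0], [13.0, -14.0, -16.0]]), (-10, []), (0, []), (10, [])]
w9 946
[[7.5, 22.4, 179.8], [-4.7, -33.0, 178.7], [-22.9, 2.2, 178.4], [-19.9, -23.7, 177.8], [-10.0, 21.2, 177.7], [-15.6, -10.0, 177.7], [-25.5, 28.3, 177.5], [-18.4, -0.5, 177.5], [-29.7, 35.2, 177.4], [-26.8, -25.2, 177.3], [-26.8, -30.7, 177.2], [-21.1, -7.3, 177.2]]
[(-60, [[13.0, -2.0, -56.0], [13.0, 2.0, -56.0], [13.0, 3.0, -56.0]]), (-50, [[13.0, -4.0, -47.0], [12.0, -8.0, -46.0], [13.0, -8.0, -47.0]]), (-40, [[13.0, -6.0, -36.0], [13.0, -5.0, -36.0], [13.0, -4.0, -37.0]]), (-30, [[13.0, -5.0, -26.0], [13.0, -4.0, -26.0], [13.0, 2.0, -26.0]]), (-20, [[13.0, -3.0, -16.0], [13.0, -2.0, -16.0], [13.0, 3.0, -16.0]]), (-10, []), (0, []), (10, [])]
```

```bash
python3 - <<'E'
from h import *
for f in('w9','w8','w6','w1'):
    P=cloud('wrist',f);p,d,pos,q=load(f); M=R.from_quat(q).as_matrix(); T=(P-pos)@M
    m=(abs(T[...,0])<.03)&(abs(T[...,1])<.06)&(T[...,2]<.03)&(T[...,2]>-.04)
    vs,us=np.where(m); t=T[m]*1000
    print(f,np.histogram(t[:,2],bins=np.arange(-40,31,4)))
    o=np.argsort(-t[:,2])[:10]
    for i in o: print(us[i],vs[i],t[i].round(1),p[vs[i],us[i]])
E
```

```text
w9 (array([85, 76, 70, 54, 36, 34, 27,  1,  0,  0,  0,  0,  0,  0,  0,  0,  0]), array([-40, -36, -32, -28, -24, -20, -16, -12,  -8,  -4,   0,   4,   8,
        12,  16,  20,  24,  28]))
255 218 [ 12.   -3.4 -11.9] [36 32 35]
259 220 [ 10.7  -0.7 -12.3] [41 42 41]
258 220 [ 10.9  -1.4 -12.6] [32 22 23]
261 220 [ 11.    0.6 -12.8] [44 44 45]
265 218 [ 12.5   3.3 -13. ] [34 31 27]
267 218 [ 12.5   4.6 -13.1] [24 26 27]
264 218 [ 12.5   2.6 -13.2] [44 45 41]
260 220 [ 11.1  -0.  -13.3] [54 50 49]
257 218 [ 12.6  -2.  -13.3] [20 27 25]
262 220 [ 11.2   1.3 -13.5] [31 30 32]
w8 (array([139,  93, 108,  73,  78,  58,  39,   0,  61, 507, 216,  98,  97,
       113, 180,  36,  36]), array([-40, -36, -32, -28, -24, -20, -16, -12,  -8,  -4,   0,   4,   8,
        12,  16,  20,  24,  28]))
305 232 [-17.   37.9  30. ] [84 82 83]
247 243 [-27.2 -11.3  29.8] [71 69 69]
247 240 [-24.3 -11.2  29.8] [67 65 64]
301 232 [-16.9  34.4  29.6] [92 92 91]
206 225 [-10.3 -45.3  29.2] [70 68 67]
247 245 [-28.7 -11.3  29.1] [72 70 69]
296 232 [-16.6  30.1  29.1] [87 85 85]
247 246 [-29.6 -11.3  29. ] [56 53 58]

[... 585 characters left out ...]
3.3] [51 52 53]
305 231 [  3.3  30.2 -13.4] [75 73 71]
306 220 [ 11.2  30.5 -13.4] [73 72 69]
w1 (array([218, 211, 195, 168, 146, 143, 101,   1,   0,   0,   0,   0,   0,
         0,   0,   0,   0]), array([-40, -36, -32, -28, -24, -20, -16, -12,  -8,  -4,   0,   4,   8,
        12,  16,  20,  24,  28]))
188 220 [ 10.5 -48.3 -11.8] [55 53 52]
184 218 [ 12.1 -50.8 -12.2] [63 58 55]
331 235 [ -0.   48.1 -12.6] [97 95 90]
333 220 [ 11.   48.6 -12.8] [98 91 90]
187 220 [ 11.  -48.7 -12.8] [48 46 46]
332 220 [ 11.   48.  -12.8] [126 122 119]
330 248 [ -9.6  48.1 -12.8] [108 106 102]
189 221 [ 10.3 -47.4 -12.9] [40 43 43]
331 234 [  0.9  48.  -13. ] [99 97 93]
191 246 [ -8.  -47.3 -13.1] [66 63 61]
```

The depth shows the fingertips about 13 mm behind the reported TCP, not 11 mm ahead of it. That also explains the fingers landing on the knob top earlier. I'll regrasp 22 mm lower.

```bash
python3 -m crank '[{"claw":0.63,"tx":0,"ty":0,"tz":0,"roll":0},{"claw":0.63,"tx":0,"ty":0,"tz":0,"roll":0},{"claw":0.63,"tx":0,"ty":0,"tz":0,"roll":0},{"claw":0.63,"tx":0,"ty":0,"tz":0,"roll":0},{"claw":0.63,"tx":0,"ty":0,"tz":0.02,"roll":0},{"claw":0.63,"tx":0,"ty":0,"tz":0.03,"roll":0},{"claw":0.63,"tx":0,"ty":0,"tz":0.01,"roll":0}]';python3 m.py .5613 .205 .097
```

```text
t: 11.6
ee_pos: [0.5591, 0.205, 0.1194]
orientation: [0.989, -0.143, 0.026, 0.003]
force: [-0.3, -0.2, 0.2]
opening: 0.535
t 11.6 pos [0.5591 0.205  0.1194] xax [ 0.958 -0.283  0.053] zax [ 0.051 -0.014 -0.999] yaw x deg -16.44 open 0.535 F [-0.3 -0.2  0.2]
tool shift mm [ 0.9 -0.6 22.5]
```

```bash
python3 -m crank '[{"claw":0.63,"tx":0.001,"ty":0,"tz":0.01,"roll":0},{"claw":0.63,"tx":0,"ty":0,"tz":0.008,"roll":0},{"claw":0.63,"tx":0,"ty":0,"tz":0.004,"roll":0}]';python3 m.py .5613 .205 .097
```

```text
t: 11.9
ee_pos: [0.5616, 0.2044, 0.096]
orientation: [0.989, -0.143, 0.026, 0.003]
force: [0.6, -0.2, -0.1]
opening: 0.629
t 11.9 pos [0.5616 0.2044 0.096 ] xax [ 0.958 -0.283  0.052] zax [ 0.051 -0.014 -0.999] yaw x deg -16.44 open 0.629 F [ 0.6 -0.2 -0.1]
tool shift mm [-0.4 -0.5 -1. ]
```

```bash
python3 -m crank '[{"claw":0,"tx":0,"ty":0,"tz":-0.001,"roll":0},{"claw":0,"tx":0,"ty":0,"tz":0,"roll":0},{"claw":0,"tx":0,"ty":0,"tz":0,"roll":0},{"claw":0,"tx":0,"ty":0,"tz":0,"roll":0},{"claw":0,"tx":0,"ty":0,"tz":0,"roll":0}]';python3 m.py
```

```text
t: 12.4
ee_pos: [0.5622, 0.2046, 0.0988]
orientation: [0.989, -0.143, 0.027, 0.003]
force: [-0.7, -0.5, -2.1]
opening: 0.352
t 12.4 pos [0.5622 0.2046 0.0988] xax [ 0.958 -0.283  0.055] zax [ 0.053 -0.013 -0.999] yaw x deg -16.45 open 0.352 F [-0.7 -0.5 -2.1]
```

```bash
python3 -m crank '[{"claw":0,"tx":0,"ty":0,"tz":-0.01,"roll":0},{"claw":0,"tx":0,"ty":0,"tz":-0.03,"roll":0},{"claw":0,"tx":0,"ty":0,"tz":-0.045,"roll":0},{"claw":0,"tx":0,"ty":0,"tz":-0.045,"roll":0},{"claw":0,"tx":0,"ty":0,"tz":-0.045,"roll":0},{"claw":0,"tx":0,"ty":0,"tz":-0.03,"roll":0},{"claw":0,"tx":0,"ty":0,"tz":0,"roll":0}]';python3 m.py;python3 - <<'E'
from h import *
cap('wrist','w10')
p,d,_,_=load('w10'); a=cv2.resize(p[100:300,130:390],(800,615),interpolation=2)[:600]; cv2.imwrite('pics/w10z.png',np.clip(a[:,:,::-1].astype(float)*1.5,0,255).astype(np.uint8)); 
s,p,d=cap('scene','s10'); a=cv2.resize(p[90:270,130:390],(800,554),interpolation=2); cv2.imwrite('pics/s10z.png',a[:,:,::-1])
E
```

```text
t: 13.1
ee_pos: [0.5496, 0.2072, 0.3151]
orientation: [0.989, -0.143, 0.027, 0.003]
force: [0.4, -0.0, -2.0]
opening: 0.354
t 13.1 pos [0.5496 0.2072 0.3151] xax [ 0.958 -0.282  0.054] zax [ 0.052 -0.014 -0.999] yaw x deg -16.43 open 0.354 F [ 0.4 -0.  -2. ]
```

View pics/w10z.png

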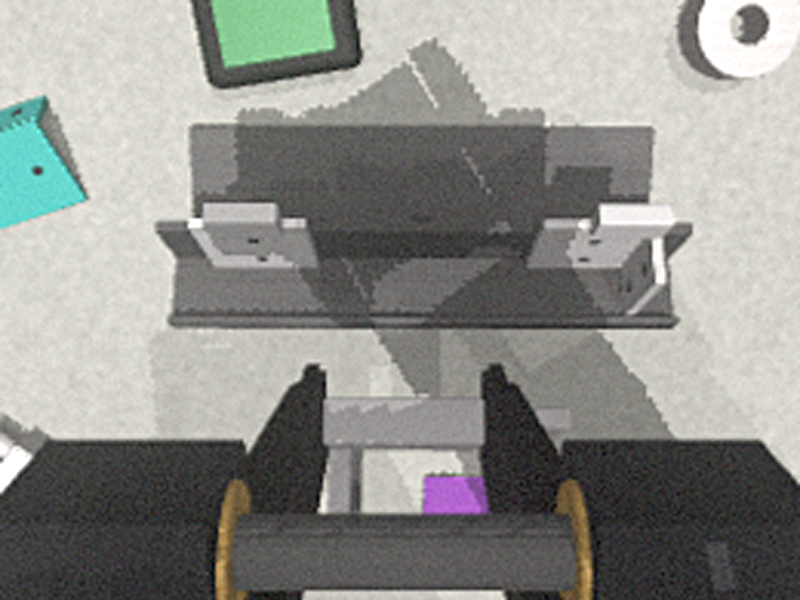

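View pics/s10z.png

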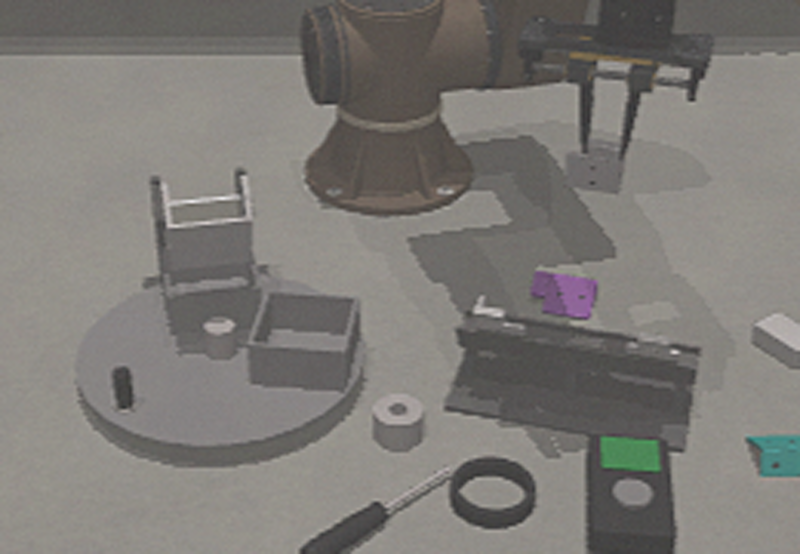

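```bash
python3 - <<'E'
from h import *
P=cloud('wrist','w10');p,d,pos,q=load('w10'); M=R.from_quat(q).as_matrix(); T=(P-pos)@M*1000
for v in range(228,268,3): print(v,[T[v,u].round(1).tolist() for u in (240,262,280,300,312)])
E
```

```text
228 [[-133.8, -39.6, 307.6], [-134.2, 3.0, 308.6], [-135.0, 38.1, 310.5], [-135.0, 77.0, 310.4], [-134.3, 100.1, 308.9]]
231 [[6.8, -12.8, -21.4], [6.6, 1.3, -20.9], [6.9, 12.8, -21.6], [12.5, 23.6, -34.1], [-140.8, 100.5, 309.3]]
234 [[4.8, -12.9, -21.5], [5.2, 1.3, -22.3], [4.8, 12.8, -21.4], [12.8, 23.0, -38.9], [-3.1, 36.9, -4.3]]
237 [[3.4, -12.8, -22.9], [3.4, 1.2, -23.0], [3.4, 12.7, -23.0], [12.7, 22.4, -42.7], [-5.1, 36.9, -5.0]]
240 [[1.6, -12.8, -23.5], [1.7, 1.2, -23.8], [1.6, 12.7, -23.5], [12.8, 21.9, -46.6], [-11.5, 38.7, 3.5]]
243 [[0.2, -12.7, -25.0], [-0.2, 1.2, -24.2], [-0.1, 12.7, -24.4], [12.6, 21.4, -49.9], [-165.5, 101.4, 307.1]]
246 [[-10.3, -14.1, -8.5], [-171.9, 3.0, 306.9], [-172.7, 38.7, 308.6], [12.4, 21.0, -52.9], [33.5, 18.8, -94.1]]
249 [[-12.1, -14.1, -9.6], [-178.1, 3.0, 306.2], [-178.1, 38.6, 306.4], [12.7, 20.5, -56.9], [32.3, 18.9, -94.1]]
252 [[-14.8, -14.2, -9.0], [-185.2, 3.0, 307.3], [-184.7, 38.8, 306.3], [12.3, 20.2, -59.1], [32.0, 18.6, -95.8]]
255 [[-16.0, -14.1, -11.1], [-191.2, 3.0, 306.0], [-187.8, 38.4, 299.9], [13.2, 19.5, -63.8], [31.4, 18.4, -96.8]]
258 [[-17.4, -14.0, -12.7], [-197.8, 3.1, 305.9], [-192.5, 38.2, 296.6], [12.2, 19.4, -65.0], [32.0, 17.9, -99.9]]
261 [[-19.5, -14.0, -13.1], [-203.2, 3.1, 303.6], [-198.1, 38.2, 295.0], [13.0, 18.8, -69.2], [nan, nan, nan]]
264 [[-21.6, -14.0, -13.6], [-210.7, 3.1, 305.0], [-203.1, 38.2, 292.2], [12.6, 18.5, -71.2], [30.0, 17.9, -100.5]]
267 [[31.0, -6.4, -104.0], [30.3, 0.8, -102.8], [31.2, 6.7, -104.4], [31.1, 13.2, -104.2], [31.3, 17.0, -104.6]]
```

```bash
python3 m.py .5217 -.1887 .33
```

```text
t 13.2 pos [0.5487 0.2069 0.3108] xax [ 0.958 -0.283  0.049] zax [ 0.047 -0.015 -0.999] yaw x deg -16.43 open 0.354 F [-0.5  0.4 -2.2]
tool shift mm [ 86.9 387.1 -14.5]
```

```bash
python3 -m crank '[{"claw":0,"tx":0.004,"ty":0.02,"tz":-0.01,"roll":0},{"claw":0,"tx":0.009,"ty":0.04,"tz":-0.005,"roll":0},{"claw":0,"tx":0.009,"ty":0.04,"tz":-0.005,"roll":0},{"claw":0,"tx":0.009,"ty":0.04,"tz":-0.003,"roll":0},{"claw":0,"tx":0.009,"ty":0.04,"tz":0,"roll":0},{"claw":0,"tx":0.009,"ty":0.04,"tz":0,"roll":0},{"claw":0,"tx":0.009,"ty":0.04,"tz":0,"roll":0},{"claw":0,"tx":0.009,"ty":0.04,"tz":0,"roll":0},{"claw":0,"tx":0.009,"ty":0.04,"tz":0,"roll":0},{"claw":0,"tx":0.009,"ty":0.03,"tz":0,"roll":0}]'; python3 -m crank '[{"claw":0,"tx":0,"ty":0,"tz":0,"roll":-7},{"claw":0,"tx":0,"ty":0,"tz":0,"roll":-7},{"claw":0,"tx":0,"ty":0,"tz":0,"roll":-7},{"claw":0,"tx":0,"ty":0,"tz":0,"roll":-7},{"claw":0,"tx":0,"ty":0,"tz":0,"roll":0}]';python3 m.py .5217 -.1887 .33; python3 - <<'E'
from h import *
cap('wrist','w11')
P=cloud('wrist','w11');p,d,pos,q=load('w11'); M=R.from_quat(q).as_matrix(); T=(P-pos)@M*1000
for v in range(225,270,3): print(v,[T[v,u].round(1).tolist() for u in (240,262,280)])
E
```

```text
t: 14.2
ee_pos: [0.5177, -0.1819, 0.3199]
orientation: [0.99, -0.14, 0.008, 0.004]
force: [0.1, 0.1, -1.6]
opening: 0.354
t: 14.7
ee_pos: [0.5141, -0.1864, 0.3088]
orientation: [0.994, 0.109, -0.001, 0.001]
force: [-0.5, -0.1, -1.7]
opening: 0.349
t 14.7 pos [ 0.5141 -0.1864  0.3088] xax [ 0.976  0.217 -0.003] zax [-0.002 -0.003 -1.   ] yaw x deg 12.53 open 0.349 F [-0.5 -0.1 -1.7]
tool shift mm [  6.9   3.9 -21.2]
225 [[-45.1, -23.2, 110.9], [-45.8, 2.3, 112.8], [-46.5, 23.3, 114.4]]
228 [[-52.4, -24.0, 119.1], [-50.3, 2.3, 114.4], [-49.2, 23.2, 111.8]]
231 [[6.5, -12.5, -21.4], [6.1, 1.6, -20.4], [5.6, 13.3, -19.3]]
234 [[4.6, -12.6, -21.8], [4.8, 1.6, -22.2], [4.7, 13.1, -21.9]]
237 [[3.1, -12.5, -22.9], [3.0, 1.6, -22.7], [2.7, 13.1, -22.2]]
240 [[1.3, -12.5, -23.5], [1.5, 1.6, -24.0], [1.4, 13.0, -23.8]]
243 [[-0.5, -12.5, -24.3], [0.0, 1.6, -25.3], [0.1, 12.9, -25.4]]
246 [[-11.1, -13.9, -7.6], [-155.9, 3.2, 274.9], [-155.9, 36.4, 274.9]]
249 [[-12.6, -13.8, -9.2], [-161.7, 3.2, 274.3], [-161.3, 36.4, 273.5]]
252 [[-14.5, -13.8, -10.1], [-168.5, 3.2, 275.4], [-168.6, 36.7, 275.6]]
255 [[-16.1, -13.7, -11.4], [-174.5, 3.2, 275.0], [-174.0, 36.7, 274.2]]
258 [[-17.8, -13.7, -12.6], [-180.6, 3.2, 274.9], [-180.7, 36.9, 275.0]]
261 [[-20.3, -13.8, -12.3], [-182.4, 3.2, 267.1], [-183.2, 36.5, 268.4]]
264 [[-21.7, -13.7, -13.9], [-181.5, 3.1, 255.1], [-182.5, 35.7, 256.8]]
267 [[30.8, -6.0, -104.2], [30.5, 1.1, -103.7], [30.7, 7.0, -104.0]]
```

View pics/w11.png

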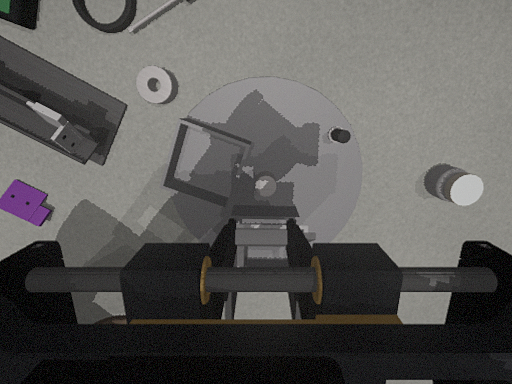

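```bash
python3 m.py .5146 -.1901 .3088; python3 m.py .4815 -.1967 .2497; python3 m.py .4508 -.2029 .196
```

```text
t 14.75 pos [ 0.5141 -0.1864  0.3087] xax [ 0.977  0.213 -0.003] zax [-0.002 -0.003 -1.   ] yaw x deg 12.3 open 0.352 F [-1.  -0.2 -1.7]
tool shift mm [-0.3  3.8 -0.1]
t 14.75 pos [ 0.5141 -0.1864  0.3087] xax [ 0.977  0.213 -0.003] zax [-0.002 -0.003 -1.   ] yaw x deg 12.3 open 0.352 F [-1.  -0.2 -1.7]
tool shift mm [-33.9   3.   59.1]
t 14.75 pos [ 0.5141 -0.1864  0.3087] xax [ 0.977  0.213 -0.003] zax [-0.002 -0.003 -1.   ] yaw x deg 12.3 open 0.352 F [-1.  -0.2 -1.7]
tool shift mm [-65.1   2.4 112.9]
```

```bash
python3 -m crank '[{"claw":0,"tx":0,"ty":0.004,"tz":0,"roll":0.8},{"claw":0,"tx":-0.01,"ty":0,"tz":0.017,"roll":0},{"claw":0,"tx":-0.012,"ty":0,"tz":0.02,"roll":0},{"claw":0,"tx":-0.01,"ty":0,"tz":0.017,"roll":0},{"claw":0,"tx":0,"ty":0,"tz":0,"roll":0}]';python3 m.py .4508 -.2029 .196;  python3 - <<'E'
from h import *
cap('wrist','w12')
p,d,_,_=load('w12'); a=cv2.resize(p[130:300,130:390],(800,523),interpolation=2)[:600]; cv2.imwrite('pics/w12z.png',np.clip(a[:,:,::-1].astype(float)*1.5,0,255).astype(np.uint8)); 
E
```

```text
t: 15.25
ee_pos: [0.4823, -0.197, 0.2508]
orientation: [0.996, 0.091, -0.003, 0.0]
force: [0.4, -0.1, -1.3]
opening: 0.35
t 15.25 pos [ 0.4823 -0.197   0.2508] xax [ 0.983  0.182 -0.005] zax [-0.005 -0.001 -1.   ] yaw x deg 10.48 open 0.35 F [ 0.4 -0.1 -1.3]
tool shift mm [-31.7   0.   54.9]
```

View pics/w12z.png

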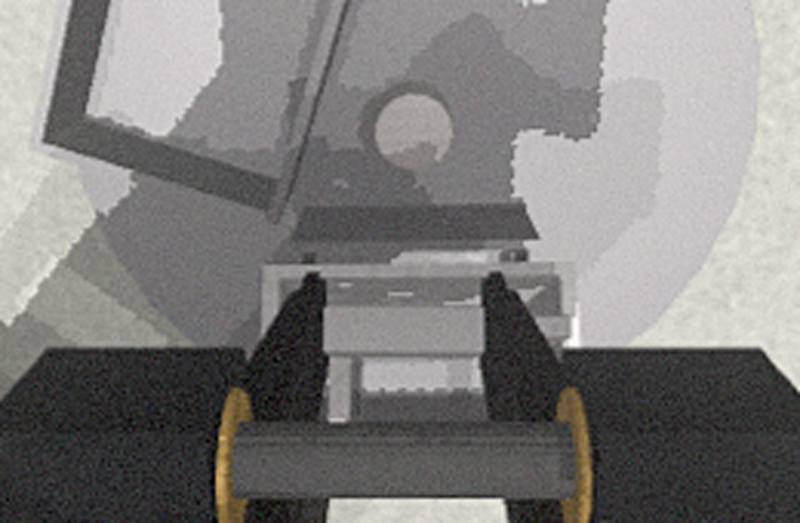

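```bash
python3 -m crank '[{"claw":0,"tx":-0.009,"ty":0,"tz":0.015,"roll":0},{"claw":0,"tx":-0.01,"ty":0,"tz":0.017,"roll":0}]';python3 m.py .4508 -.2029 .196
```

```text
t: 15.5
ee_pos: [0.4673, -0.2018, 0.2225]
orientation: [0.996, 0.09, 0.001, 0.003]
force: [-1.2, 0.4, -1.2]
opening: 0.352
t 15.5 pos [ 0.4673 -0.2018  0.2225] xax [0.984 0.179 0.002] zax [ 0.003 -0.005 -1.   ] yaw x deg 10.34 open 0.352 F [-1.2  0.4 -1.2]
tool shift mm [-16.4  -2.   26.5]
```

```bash
python3 -m crank '[{"claw":0,"tx":-0.009,"ty":-0.001,"tz":0.013,"roll":0},{"claw":0,"tx":-0.007,"ty":-0.001,"tz":0.011,"roll":0},{"claw":0,"tx":0,"ty":0,"tz":0,"roll":0}]';python3 m.py .4508 -.2029 .196;  python3 - <<'E'
from h import *
cap('wrist','w13')
p,d,_,_=load('w13'); a=cv2.resize(p[130:300,130:390],(800,523),interpolation=2)[:600]; cv2.imwrite('pics/w13z.png',np.clip(a[:,:,::-1].astype(float)*1.5,0,255).astype(np.uint8)); 
E
```

```text
t: 15.8
ee_pos: [0.4523, -0.2035, 0.1989]
orientation: [0.996, 0.088, 0.002, 0.003]
force: [0.3, 0.3, 0.1]
opening: 0.354
t 15.8 pos [ 0.4523 -0.2035  0.1989] xax [0.985 0.175 0.003] zax [ 0.004 -0.006 -1.   ] yaw x deg 10.05 open 0.354 F [0.3 0.3 0.1]
tool shift mm [-1.3 -0.9  2.9]
```

View pics/w13z.png

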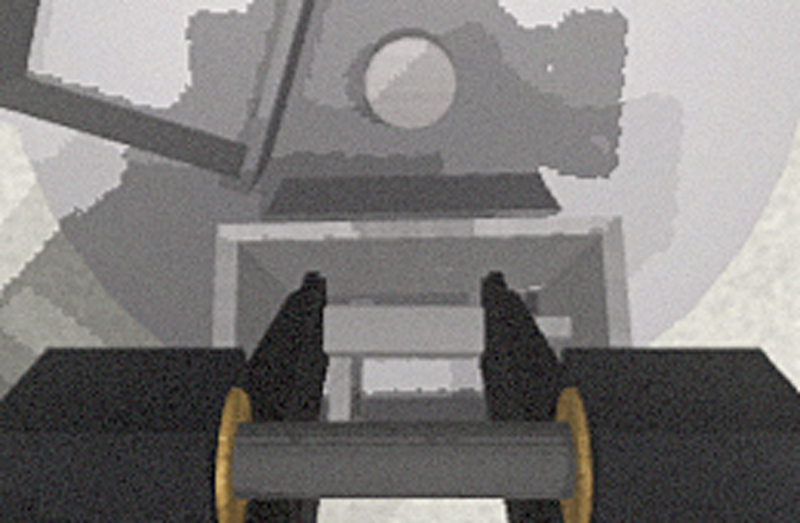

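The ear is inside the channel, well centred. Releasing it.

```bash
python3 -m crank '[{"claw":0.46,"tx":0,"ty":0,"tz":0,"roll":0},{"claw":0.46,"tx":0,"ty":0,"tz":0,"roll":0},{"claw":0.46,"tx":0,"ty":0,"tz":0,"roll":0},{"claw":0.46,"tx":0,"ty":0,"tz":0,"roll":0}]';python3 -m crank '[{"claw":0.46,"tx":0.004,"ty":0,"tz":-0.02,"roll":0},{"claw":0.46,"tx":0.01,"ty":0,"tz":-0.04,"roll":0},{"claw":0.46,"tx":0.01,"ty":0,"tz":-0.04,"roll":0},{"claw":0.46,"tx":0.01,"ty":0,"tz":-0.04,"roll":0},{"claw":0.46,"tx":0,"ty":0,"tz":0,"roll":0}]';python3 m.py;  python3 - <<'E'
from h import *
cap('wrist','w14');
s,p,d=cap('scene','s14'); a=cv2.resize(p[90:270,130:390],(800,554),interpolation=2); cv2.imwrite('pics/s14z.png',a[:,:,::-1])
E
```

```text
t: 16.25
ee_pos: [0.456, -0.2046, 0.2029]
orientation: [0.996, 0.087, 0.005, 0.005]
force: [-0.3, -0.0, -0.5]
opening: 0.457
t: 16.75
ee_pos: [0.4891, -0.1968, 0.349]
orientation: [0.996, 0.087, 0.004, 0.005]
force: [-0.2, -0.9, 0.3]
opening: 0.462
t 16.75 pos [ 0.4891 -0.1968  0.349 ] xax [0.985 0.173 0.008] zax [ 0.009 -0.009 -1.   ] yaw x deg 9.99 open 0.462 F [-0.2 -0.9  0.3]
```

View pics/w14.png

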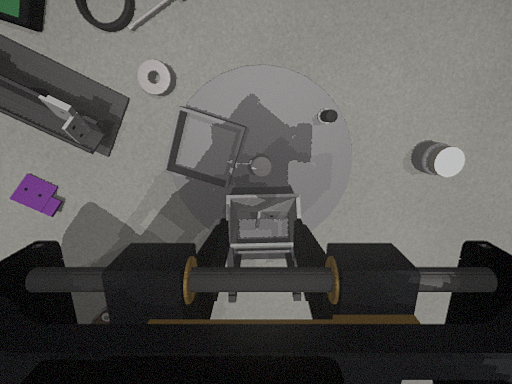

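View pics/s14z.png

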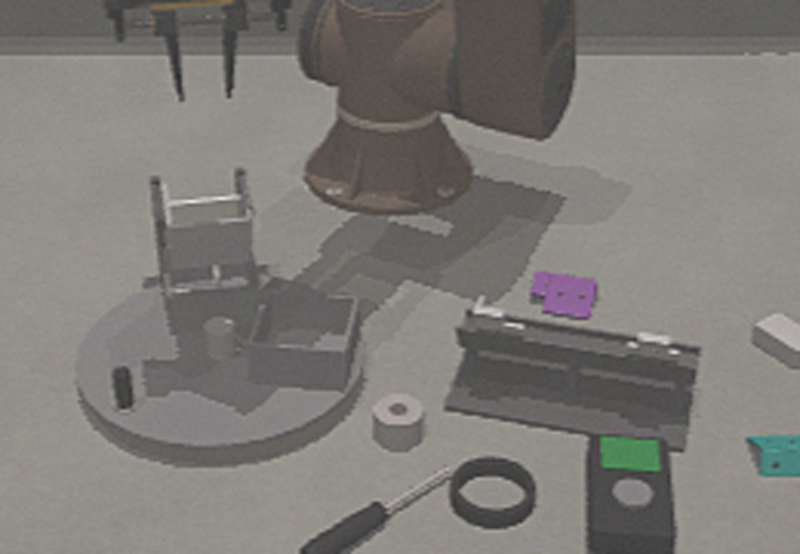

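```bash
python3 - <<'E'
from h import *
p,d,_,_=load('w14'); a=cv2.resize(p[180:310,200:330],(600,600),interpolation=2); cv2.imwrite('pics/w14z.png',np.clip(a[:,:,::-1].astype(float)*1.6,0,255).astype(np.uint8))
P=cloud('wrist','w14')
for v in range(195,262,5): print(v,[P[v,u].round(3).tolist()[2] for u in range(230,302,6)])
print(P[225,262],P[235,250],P[235,275])
E
```

```text
195 [0.197, 0.195, 0.196, 0.197, 0.197, 0.197, 0.196, 0.197, 0.197, 0.198, 0.197, 0.197]
200 [0.193, 0.185, 0.185, 0.183, 0.183, 0.183, 0.18, 0.18, 0.181, 0.18, 0.179, 0.2]
205 [0.195, 0.157, 0.155, 0.155, 0.153, 0.154, 0.152, 0.152, 0.152, 0.15, 0.149, 0.205]
210 [0.199, 0.124, 0.123, 0.121, 0.12, 0.119, 0.117, 0.116, 0.116, 0.116, 0.142, 0.206]
215 [0.203, 0.118, 0.034, 0.035, 0.034, 0.047, 0.048, 0.05, 0.052, 0.052, 0.143, 0.207]
220 [0.205, 0.122, 0.035, 0.037, 0.035, 0.035, 0.034, 0.035, 0.033, 0.036, 0.144, 0.364]
225 [0.208, 0.126, 0.034, 0.035, 0.035, 0.034, 0.036, 0.034, 0.034, 0.033, 0.143, 0.371]
230 [0.21, 0.131, 0.036, 0.035, 0.034, 0.036, 0.034, 0.032, 0.035, 0.035, 0.144, 0.376]
235 [0.214, 0.136, 0.034, 0.033, 0.034, 0.035, 0.034, 0.035, 0.033, 0.034, 0.144, 0.376]
240 [0.216, 0.139, 0.04, 0.043, 0.045, 0.044, 0.045, 0.045, 0.046, 0.045, 0.146, 0.379]
245 [0.182, 0.183, 0.183, 0.185, 0.184, 0.183, 0.183, 0.183, 0.184, 0.181, 0.178, 0.379]
250 [0.154, 0.081, 0.084, 0.083, 0.084, 0.085, 0.084, 0.083, 0.084, 0.083, 0.085, 0.38]
255 [0.156, 0.028, 0.009, 0.012, 0.01, 0.009, 0.009, 0.01, 0.009, 0.01, 0.034, 0.381]
260 [0.154, 0.048, -0.001, 0.0, -0.001, -0.001, -0.001, -0.0, -0.002, -0.001, 0.054, 0.382]
[ 0.3639267  -0.22540376  0.03375861] [ 0.33894067 -0.20573761  0.03362351] [ 0.34831013 -0.25415924  0.03595502]
```

View pics/w14z.png

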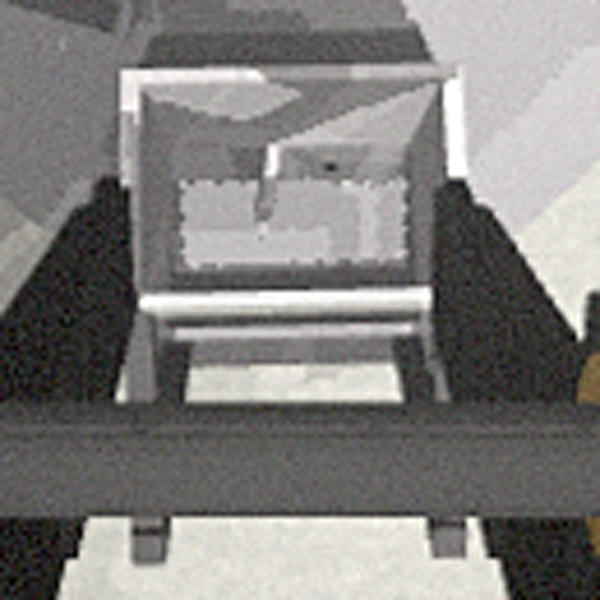

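```bash
python3 -m crank '[{"claw":0.46,"tx":0,"ty":0,"tz":0,"roll":7.6},{"claw":0.46,"tx":0,"ty":0,"tz":0,"roll":7.6},{"claw":0.46,"tx":0,"ty":0,"tz":0,"roll":7.6},{"claw":0.46,"tx":0,"ty":0,"tz":0,"roll":7.6},{"claw":0.46,"tx":0,"ty":0,"tz":0,"roll":7.6},{"claw":0.46,"tx":0,"ty":0,"tz":0,"roll":7.6},{"claw":0.46,"tx":0,"ty":0,"tz":0,"roll":7.6},{"claw":0.46,"tx":0,"ty":0,"tz":0,"roll":0}]';python3 m.py .587 -.297 .15
```

```text
t: 17.65
ee_pos: [0.4819, -0.1949, 0.3316]
orientation: [0.922, -0.386, -0.008, 0.001]
force: [-0.7, -0.6, -0.0]
opening: 0.463
t 17.65 pos [ 0.4819 -0.1949  0.3316] xax [ 0.702 -0.712 -0.014] zax [-0.015  0.004 -1.   ] yaw x deg -45.41 open 0.463 F [-0.7 -0.6 -0. ]
tool shift mm [149.   -4.5 179.6]
```

```bash
python3 -m crank '[{"claw":0.46,"tx":0.03,"ty":-0.001,"tz":0.02,"roll":0},{"claw":0.46,"tx":0.03,"ty":-0.001,"tz":0.03,"roll":0},{"claw":0.46,"tx":0.03,"ty":-0.001,"tz":0.03,"roll":0},{"claw":0.46,"tx":0.03,"ty":-0.001,"tz":0.03,"roll":0},{"claw":0.46,"tx":0.028,"ty":0,"tz":0.03,"roll":0},{"claw":0.46,"tx":0,"ty":0,"tz":0.02,"roll":0},{"claw":0.46,"tx":0,"ty":0,"tz":0,"roll":0}]';python3 m.py .587 -.297 .045;  python3 - <<'E'
from h import *
s,_,_=cap('wrist','w15');P=cloud('wrist','w15')
k=(P[...,2]>.074)&(P[...,2]<.083)&(np.hypot(P[...,0]-.587,P[...,1]+.295)<.025); q=P[k].mean(0); print(q,k.sum(),np.degrees(np.arctan2(q[1]+.1995,q[0]-.4845)))
E
```

```text
t: 18.35
ee_pos: [0.5871, -0.2984, 0.1567]
orientation: [0.928, -0.372, -0.012, -0.0]
force: [0.4, -0.3, 0.7]
opening: 0.46
t 18.35 pos [ 0.5871 -0.2984  0.1567] xax [ 0.723 -0.691 -0.022] zax [-0.022  0.009 -1.   ] yaw x deg -43.71 open 0.46 F [ 0.4 -0.3  0.7]
tool shift mm [  1.4  -1.9 111.7]
[ 0.58687044 -0.29873929  0.07886685] 302 -44.110223462867374
```

View pics/w15.png

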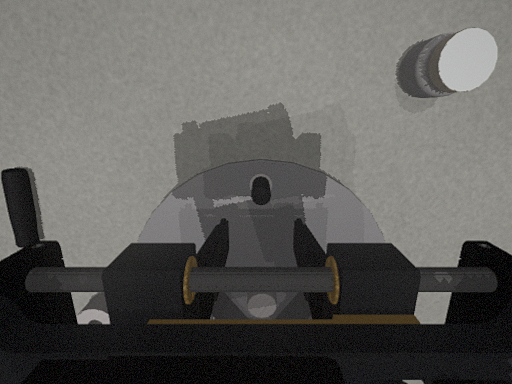

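```bash
python3 -m crank '[{"claw":0.46,"tx":0.002,"ty":0,"tz":0.03,"roll":0},{"claw":0.46,"tx":0,"ty":0,"tz":0.04,"roll":0},{"claw":0.46,"tx":0,"ty":0,"tz":0.03,"roll":0},{"claw":0.46,"tx":0,"ty":0,"tz":0.008,"roll":0}]';python3 m.py .587 -.2987 .045
```

```text
t: 18.8
ee_pos: [0.5889, -0.3001, 0.0545]
orientation: [0.93, -0.368, -0.006, 0.001]
force: [-0.6, 0.1, 0.5]
opening: 0.46
t 18.8 pos [ 0.5889 -0.3001  0.0545] xax [ 0.729 -0.685 -0.01 ] zax [-0.012  0.003 -1.   ] yaw x deg -43.22 open 0.46 F [-0.6  0.1  0.5]
tool shift mm [-2.3  0.2  9.5]
```

```bash
python3 -m crank '[{"claw":0.46,"tx":-0.001,"ty":0,"tz":0.008,"roll":0},{"claw":0.46,"tx":-0.0008,"ty":-0.0147,"tz":0,"roll":-6},{"claw":0.46,"tx":-0.0008,"ty":-0.0147,"tz":0,"roll":-6},{"claw":0.46,"tx":-0.0008,"ty":-0.0147,"tz":0,"roll":-6},{"claw":0.46,"tx":-0.0008,"ty":-0.0147,"tz":0,"roll":-6}]';python3 m.py;python3 k.py
```

```text
t: 19.3
ee_pos: [0.6198, -0.2507, 0.0531]
orientation: [0.987, -0.159, -0.003, 0.002]
force: [-0.9, -0.9, -0.5]
opening: 0.458
t 19.3 pos [ 0.6198 -0.2507  0.0531] xax [ 0.949 -0.314 -0.005] zax [-0.006 -0.002 -1.   ] yaw x deg -18.3 open 0.458 F [-0.9 -0.9 -0.5]
r 0.1447 ang -20.71
```

```bash
python3 -m crank '[{"claw":0.46,"tx":-0.002,"ty":-0.0147,"tz":0.003,"roll":-6},{"claw":0.46,"tx":-0.002,"ty":-0.0147,"tz":0.002,"roll":-6},{"claw":0.46,"tx":-0.001,"ty":-0.0147,"tz":0.001,"roll":-6},{"claw":0.46,"tx":-0.001,"ty":-0.0147,"tz":0.001,"roll":-6},{"claw":0.46,"tx":-0.001,"ty":-0.0147,"tz":0.001,"roll":-6},{"claw":0.46,"tx":-0.001,"ty":-0.0147,"tz":0.001,"roll":-6}]';python3 m.py;python3 k.py
```

```text
t: 19.9
ee_pos: [0.6215, -0.1624, 0.0558]
orientation: [0.985, 0.17, 0.005, 0.006]
force: [0.4, -1.4, -1.5]
opening: 0.458
t 19.9 pos [ 0.6215 -0.1624  0.0558] xax [0.942 0.335 0.007] zax [ 0.011 -0.011 -1.   ] yaw x deg 19.59 open 0.458 F [ 0.4 -1.4 -1.5]
r 0.142 ang 15.15
```

```bash
python3 -m crank '[{"claw":0.46,"tx":-0.001,"ty":-0.0147,"tz":0.005,"roll":-5.5},{"claw":0.46,"tx":-0.001,"ty":-0.0147,"tz":0.004,"roll":-5.5},{"claw":0.46,"tx":-0.001,"ty":-0.0147,"tz":0.003,"roll":-5.5},{"claw":0.46,"tx":-0.001,"ty":-0.0147,"tz":0.003,"roll":-5.5},{"claw":0.46,"tx":-0.001,"ty":-0.0147,"tz":0.003,"roll":-5.5},{"claw":0.46,"tx":-0.001,"ty":-0.0147,"tz":0.003,"roll":-5.5}]';python3 m.py;python3 k.py
```

```text
t: 20.5
ee_pos: [0.5746, -0.0928, 0.0456]
orientation: [0.889, 0.457, 0.011, 0.016]
force: [0.7, -1.7, 0.7]
opening: 0.456
t 20.5 pos [ 0.5746 -0.0928  0.0456] xax [0.582 0.813 0.005] zax [ 0.035 -0.019 -0.999] yaw x deg 54.44 open 0.456 F [ 0.7 -1.7  0.7]
r 0.1396 ang 49.83
```

```bash
python3 -m crank '[{"claw":0.46,"tx":0,"ty":-0.0147,"tz":0,"roll":-5},{"claw":0.46,"tx":0,"ty":-0.0147,"tz":0,"roll":-5}]';python3 m.py;python3 k.py; python3 -m crank '[{"claw":0.46,"tx":0,"ty":-0.006,"tz":0,"roll":0}]'; python3 k.py
```

```text
t: 20.7
ee_pos: [0.5513, -0.0764, 0.048]
orientation: [0.843, 0.537, 0.012, 0.02]
force: [1.2, -0.4, -0.7]
opening: 0.46
t 20.7 pos [ 0.5513 -0.0764  0.048 ] xax [ 0.422  0.906 -0.001] zax [ 0.042 -0.021 -0.999] yaw x deg 65.01 open 0.46 F [ 1.2 -0.4 -0.7]
r 0.14 ang 61.52
t: 20.8
ee_pos: [0.5457, -0.0734, 0.0493]
orientation: [0.842, 0.538, 0.013, 0.021]
force: [-0.6, -0.5, 0.4]
opening: 0.459
r 0.1401 ang 64.09
```

```bash
python3 -m crank '[{"claw":0.46,"tx":0,"ty":-0.006,"tz":0.001,"roll":0},{"claw":0.46,"tx":0,"ty":-0.004,"tz":0.001,"roll":0}]'; python3 k.py; python3 -m crank '[{"claw":0.46,"tx":0,"ty":-0.004,"tz":0,"roll":0}]';python3 k.py
```

```text
t: 21.0
ee_pos: [0.5381, -0.0695, 0.0491]
orientation: [0.843, 0.537, 0.015, 0.023]
force: [1.6, -0.5, 1.2]
opening: 0.458
r 0.1406 ang 67.59
t: 21.1
ee_pos: [0.5349, -0.0679, 0.0492]
orientation: [0.844, 0.536, 0.015, 0.023]
force: [1.7, 0.1, -0.3]
opening: 0.461
r 0.1409 ang 69.06
```

```bash
python3 -m crank '[{"claw":0.46,"tx":0,"ty":-0.004,"tz":0,"roll":0}]';python3 k.py; python3 -m crank '[{"claw":0.46,"tx":0,"ty":-0.003,"tz":0,"roll":0}]';python3 k.py
```

```text
t: 21.2
ee_pos: [0.5325, -0.0667, 0.0493]
orientation: [0.844, 0.536, 0.016, 0.024]
force: [15.9, -9.3, -11.1]
opening: 0.459
r 0.1412 ang 70.13
t: 21.3
ee_pos: [0.5326, -0.0667, 0.0495]
orientation: [0.844, 0.535, 0.019, 0.027]
force: [16.7, -10.7, -12.3]
opening: 0.46
r 0.1413 ang 70.08
```

```bash
python3 -m crank '[{"claw":0.46,"tx":0,"ty":0.006,"tz":-0.001,"roll":0},{"claw":0.46,"tx":0,"ty":0.002,"tz":-0.03,"roll":0},{"claw":0.5,"tx":0,"ty":0,"tz":-0.05,"roll":0},{"claw":0.6,"tx":0,"ty":0,"tz":-0.05,"roll":8},{"claw":0.63,"tx":0,"ty":0,"tz":-0.05,"roll":8},{"claw":0.63,"tx":0,"ty":0,"tz":-0.05,"roll":8},{"claw":0.63,"tx":0,"ty":0,"tz":-0.05,"roll":8},{"claw":0.63,"tx":0,"ty":0,"tz":-0.01,"roll":8},{"claw":0.63,"tx":0,"ty":0,"tz":0,"roll":8},{"claw":0.63,"tx":0,"ty":0,"tz":0,"roll":8}]';python3 m.py;  python3 - <<'E'
from h import *
s,_,_=cap('wrist','w16')
E
```

```text
t: 22.3
ee_pos: [0.5213, -0.0635, 0.3477]
orientation: [0.998, 0.055, 0.026, 0.013]
force: [-0.8, -0.4, 0.2]
opening: 0.631
t 22.3 pos [ 0.5213 -0.0635  0.3477] xax [0.993 0.111 0.051] zax [ 0.054 -0.024 -0.998] yaw x deg 6.35 open 0.631 F [-0.8 -0.4  0.2]
```

View pics/w16.png

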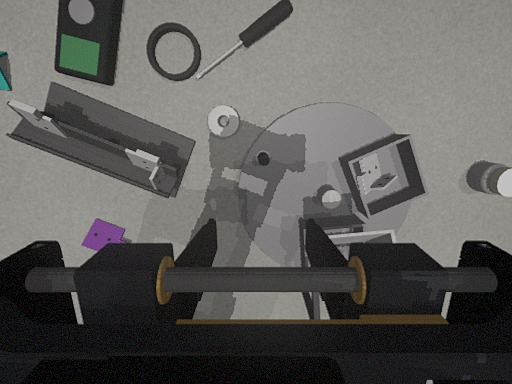

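The left ear lies flat in the left bin at (380,172), and the right bin is at the chute. Now the right ear at (150,165).

```bash
python3 -m crank '[{"claw":0.63,"tx":0,"ty":-0.02,"tz":0,"roll":8},{"claw":0.63,"tx":0,"ty":-0.03,"tz":0,"roll":8},{"claw":0.63,"tx":0,"ty":-0.03,"tz":0,"roll":6.5},{"claw":0.63,"tx":0,"ty":-0.03,"tz":0,"roll":0},{"claw":0.63,"tx":0,"ty":-0.03,"tz":0,"roll":0},{"claw":0.63,"tx":0,"ty":0,"tz":0,"roll":0}]';python3 m.py .5307 .1022 .17
```

```text
t: 22.95
ee_pos: [0.5422, 0.0769, 0.3437]
orientation: [0.989, -0.145, 0.025, 0.008]
force: [-0.8, 0.7, 0.0]
opening: 0.629
t 22.95 pos [0.5422 0.0769 0.3437] xax [ 0.957 -0.286  0.052] zax [ 0.047 -0.024 -0.999] yaw x deg -16.63 open 0.629 F [-0.8  0.7  0. ]
tool shift mm [-27.2 -22.6 172.3]
```

```bash
python3 -m crank '[{"claw":0.63,"tx":-0.006,"ty":-0.006,"tz":0.03,"roll":0},{"claw":0.63,"tx":-0.006,"ty":-0.006,"tz":0.04,"roll":0},{"claw":0.63,"tx":-0.006,"ty":-0.006,"tz":0.04,"roll":0},{"claw":0.63,"tx":-0.006,"ty":-0.005,"tz":0.04,"roll":0},{"claw":0.63,"tx":0,"ty":0,"tz":0.02,"roll":0},{"claw":0.63,"tx":0,"ty":0,"tz":0,"roll":0}]';python3 m.py .5307 .1022 .097;python3 - <<'E'
from h import *
cap('wrist','w17')
p,d,_,_=load('w17'); a=cv2.resize(p[100:300,130:390],(800,615),interpolation=2)[:600]; cv2.imwrite('pics/w17z.png',np.clip(a[:,:,::-1].astype(float)*1.5,0,255).astype(np.uint8)); 
P=cloud('wrist','w17')
O=np.array([.5472,.1977,0]);X=np.array([-.9583,.2857,0]);Y=np.array([-.2857,-.9583,0]);Z=np.array([0,0,1.])
D=P-O-.02*X-.05*Z;a=D@(.866*X+.5*Z);b=D@Y;c=D@(-.5*X+.866*Z)
m=(a>-.004)&(a<.014)&(c>.066)&(c<.084)&(b>.05)&(b<.14); print(m.sum(),np.percentile(b[m],[1,3,50,97,99]).round(4),np.percentile(c[m],[5,50,95,99]).round(4))
E
```

```text
t: 23.55
ee_pos: [0.5322, 0.1006, 0.1664]
orientation: [0.99, -0.137, 0.024, 0.009]
force: [-0.5, -0.7, 0.7]
opening: 0.632
t 23.55 pos [0.5322 0.1006 0.1664] xax [ 0.961 -0.271  0.05 ] zax [ 0.044 -0.025 -0.999] yaw x deg -15.75 open 0.632 F [-0.5 -0.7  0.7]
tool shift mm [-5.3 -1.9 69.2]
517 [0.0796 0.0801 0.096  0.1118 0.1127] [0.0696 0.0789 0.0801 0.0805]
```

View pics/w17z.png

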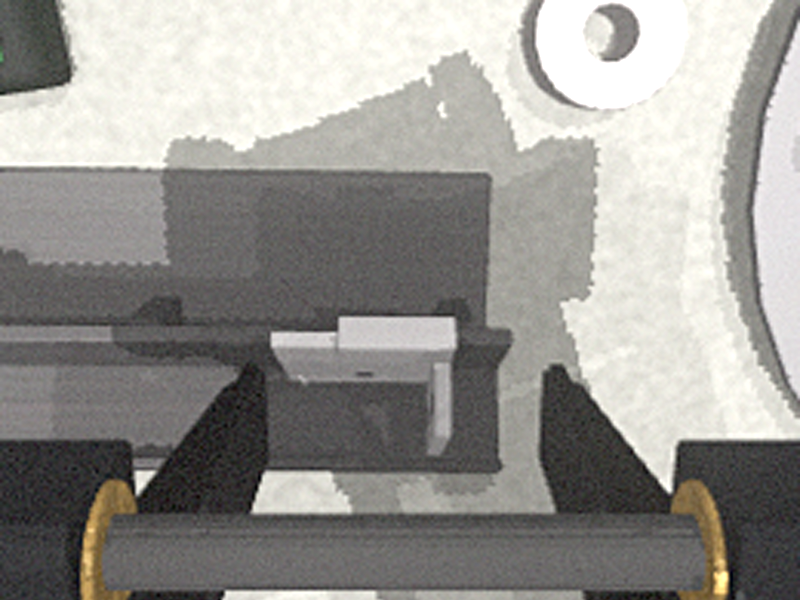

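The model matches (bar at y 80–113 mm, top at 80 mm). Descending.

```bash
python3 -m crank '[{"claw":0.63,"tx":-0.004,"ty":-0.002,"tz":0.02,"roll":0.6},{"claw":0.63,"tx":0,"ty":0,"tz":0.022,"roll":0},{"claw":0.63,"tx":0,"ty":0,"tz":0.01,"roll":0},{"claw":0.63,"tx":0,"ty":0,"tz":0,"roll":0}]';python3 m.py .5307 .1022 .097
```

```text
t: 24.0
ee_pos: [0.5349, 0.1012, 0.1197]
orientation: [0.99, -0.141, 0.028, 0.008]
force: [0.9, -0.0, 0.3]
opening: 0.631
t 24.0 pos [0.5349 0.1012 0.1197] xax [ 0.958 -0.279  0.058] zax [ 0.053 -0.024 -0.998] yaw x deg -16.25 open 0.631 F [ 0.9 -0.   0.3]
tool shift mm [-5.6  0.  22.4]
```

```bash
python3 -m crank '[{"claw":0.63,"tx":-0.005,"ty":0,"tz":0.01,"roll":0},{"claw":0.63,"tx":-0.001,"ty":0,"tz":0.009,"roll":0},{"claw":0.63,"tx":-0.001,"ty":0,"tz":0.004,"roll":0}]';python3 m.py .5307 .1022 .097
```

```text
t: 24.3
ee_pos: [0.5305, 0.1025, 0.0979]
orientation: [0.989, -0.141, 0.03, 0.008]
force: [-0.9, 0.5, -0.4]
opening: 0.63
t 24.3 pos [0.5305 0.1025 0.0979] xax [ 0.958 -0.279  0.062] zax [ 0.058 -0.024 -0.998] yaw x deg -16.24 open 0.63 F [-0.9  0.5 -0.4]
tool shift mm [0.2 0.2 0.9]
```

```bash
python3 -m crank '[{"claw":0,"tx":0,"ty":0,"tz":0.001,"roll":0},{"claw":0,"tx":0,"ty":0,"tz":0.0005,"roll":0},{"claw":0,"tx":0,"ty":0,"tz":0,"roll":0},{"claw":0,"tx":0,"ty":0,"tz":0,"roll":0},{"claw":0,"tx":0,"ty":0,"tz":0,"roll":0}]';python3 m.py
```

```text
t: 24.8
ee_pos: [0.5306, 0.1026, 0.0965]
orientation: [0.989, -0.141, 0.03, 0.008]
force: [-0.2, 0.8, -1.4]
opening: 0.355
t 24.8 pos [0.5306 0.1026 0.0965] xax [ 0.958 -0.279  0.062] zax [ 0.058 -0.024 -0.998] yaw x deg -16.22 open 0.355 F [-0.2  0.8 -1.4]
```

Gripped: opening 0.355, about 34 mm. Lifting.

```bash
python3 -m crank '[{"claw":0,"tx":0,"ty":0,"tz":-0.01,"roll":0},{"claw":0,"tx":0,"ty":0,"tz":-0.03,"roll":0},{"claw":0,"tx":0,"ty":0,"tz":-0.045,"roll":0},{"claw":0,"tx":0,"ty":0,"tz":-0.045,"roll":0},{"claw":0,"tx":0,"ty":0,"tz":-0.045,"roll":0},{"claw":0,"tx":0,"ty":0,"tz":-0.04,"roll":0},{"claw":0,"tx":0,"ty":0,"tz":-0.02,"roll":-7},{"claw":0,"tx":0,"ty":0,"tz":0,"roll":-7},{"claw":0,"tx":0,"ty":0,"tz":0,"roll":-7},{"claw":0,"tx":0,"ty":0,"tz":0,"roll":-7},{"claw":0,"tx":0,"ty":0,"tz":0,"roll":0}]';python3 m.py .5217 -.1887 .33; python3 - <<'E'
from h import *
cap('wrist','w18')
P=cloud('wrist','w18');p,d,pos,q=load('w18'); M=R.from_quat(q).as_matrix(); T=(P-pos)@M*1000
for v in range(225,270,3): print(v,[T[v,u].round(1).tolist() for u in (240,262,282)])
E
```

```text
t: 25.9
ee_pos: [0.5133, 0.1085, 0.3497]
orientation: [0.993, 0.112, 0.03, 0.015]
force: [-0.7, 0.6, -2.0]
opening: 0.354
t 25.9 pos [0.5133 0.1085 0.3497] xax [0.973 0.223 0.057] zax [ 0.063 -0.023 -0.998] yaw x deg 12.88 open 0.354 F [-0.7  0.6 -2. ]
tool shift mm [-59.1 290.9  27. ]
225 [[-142.3, -42.0, 341.7], [-143.1, 3.4, 343.6], [-143.2, 44.9, 343.9]]
228 [[8.9, -12.4, -22.2], [9.3, 1.5, -23.0], [8.8, 14.3, -21.8]]
231 [[7.4, -12.4, -23.4], [7.5, 1.5, -23.6], [7.1, 14.2, -22.7]]
234 [[5.4, -12.4, -23.4], [5.4, 1.5, -23.6], [5.4, 14.2, -23.6]]
237 [[4.4, -12.3, -25.7], [3.9, 1.5, -24.8], [3.6, 14.2, -24.1]]
240 [[2.4, -12.3, -26.0], [2.6, 1.5, -26.4], [2.5, 14.1, -26.1]]
243 [[0.3, -12.4, -25.9], [-0.1, 1.5, -25.1], [0.6, 14.1, -26.4]]
246 [[-188.7, -42.8, 338.9], [-189.1, 3.5, 339.7], [-10.3, 15.6, -9.3]]
249 [[-195.5, -42.9, 338.6], [-196.8, 3.5, 341.0], [-11.7, 15.5, -11.0]]
252 [[-201.9, -42.9, 337.5], [-202.8, 3.5, 339.1], [-13.1, 15.4, -12.8]]
255 [[-208.7, -43.0, 337.0], [-209.4, 3.5, 338.2], [-15.5, 15.5, -12.6]]
258 [[-215.6, -43.2, 336.6], [-216.9, 3.5, 338.9], [-16.9, 15.4, -14.2]]
261 [[-221.3, -43.1, 334.1], [-223.5, 3.5, 337.9], [-19.2, 15.5, -14.2]]
264 [[-230.5, -43.5, 337.6], [-230.7, 3.5, 337.9], [-20.1, 15.3, -16.7]]
267 [[30.5, -6.1, -103.6], [30.8, 1.1, -104.1], [30.2, 7.7, -103.2]]
```

View pics/w18.png

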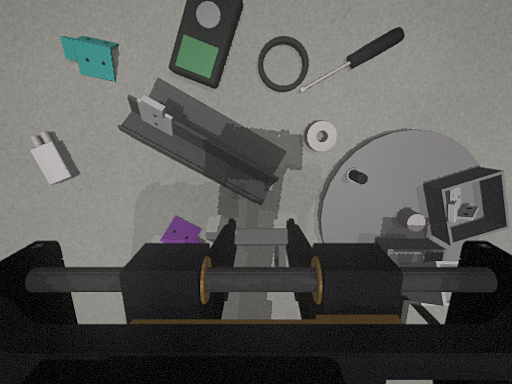

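```bash
python3 m.py .517 -.1996 .33; python3 -m crank '[{"claw":0,"tx":-0.005,"ty":0.02,"tz":0,"roll":0},{"claw":0,"tx":-0.007,"ty":0.035,"tz":0,"roll":0},{"claw":0,"tx":-0.007,"ty":0.035,"tz":0,"roll":0},{"claw":0,"tx":-0.007,"ty":0.035,"tz":0,"roll":0},{"claw":0,"tx":-0.007,"ty":0.035,"tz":0,"roll":0},{"claw":0,"tx":-0.007,"ty":0.035,"tz":0,"roll":0},{"claw":0,"tx":-0.007,"ty":0.035,"tz":0,"roll":0},{"claw":0,"tx":-0.007,"ty":0.035,"tz":0,"roll":0},{"claw":0,"tx":-0.007,"ty":0.03,"tz":0,"roll":0},{"claw":0,"tx":0,"ty":0,"tz":0,"roll":0}]';python3 m.py .517 -.1996 .31
```

```text
t 25.95 pos [0.5134 0.1085 0.3498] xax [0.974 0.219 0.057] zax [ 0.064 -0.023 -0.998] yaw x deg 12.65 open 0.353 F [-0.2 -0.2 -1.7]
tool shift mm [-65.  300.7  26.9]
t: 26.95
ee_pos: [0.5108, -0.203, 0.3582]
orientation: [0.995, 0.091, 0.03, 0.014]
force: [0.4, 0.1, -0.3]
opening: 0.352
t 26.95 pos [ 0.5108 -0.203   0.3582] xax [0.982 0.181 0.058] zax [ 0.063 -0.022 -0.998] yaw x deg 10.47 open 0.352 F [ 0.4  0.1 -0.3]
tool shift mm [ 3.9 -3.8 48.4]
```

```bash
python3 m.py .4842 -.2066 .251 ; python3 -m crank '[{"claw":0,"tx":0.002,"ty":-0.002,"tz":0.025,"roll":-0.8},{"claw":0,"tx":0,"ty":-0.001,"tz":0.02,"roll":0},{"claw":0,"tx":-0.005,"ty":0,"tz":0.012,"roll":0},{"claw":0,"tx":-0.01,"ty":0,"tz":0.017,"roll":0},{"claw":0,"tx":-0.01,"ty":0,"tz":0.017,"roll":0},{"claw":0,"tx":0,"ty":0,"tz":0,"roll":0}]';python3 m.py .4842 -.2066 .251;python3 - <<'E'
from h import *
cap('wrist','w19')
p,d,_,_=load('w19'); a=cv2.resize(p[130:300,130:390],(800,523),interpolation=2)[:600]; cv2.imwrite('pics/w19z.png',np.clip(a[:,:,::-1].astype(float)*1.5,0,255).astype(np.uint8)); 
E
```

```text
t 26.95 pos [ 0.5108 -0.203   0.3582] xax [0.982 0.181 0.058] zax [ 0.063 -0.022 -0.998] yaw x deg 10.47 open 0.352 F [ 0.4  0.1 -0.3]
tool shift mm [-33.   -4.7 105.4]
t: 27.55
ee_pos: [0.4924, -0.204, 0.2638]
orientation: [0.996, 0.087, 0.03, 0.013]
force: [-0.1, 0.2, -1.1]
opening: 0.351
t 27.55 pos [ 0.4924 -0.204   0.2638] xax [0.983 0.175 0.058] zax [ 0.063 -0.02  -0.998] yaw x deg 10.08 open 0.351 F [-0.1  0.2 -1.1]
tool shift mm [-9.2  0.7 12.4]
```

View pics/w19z.png

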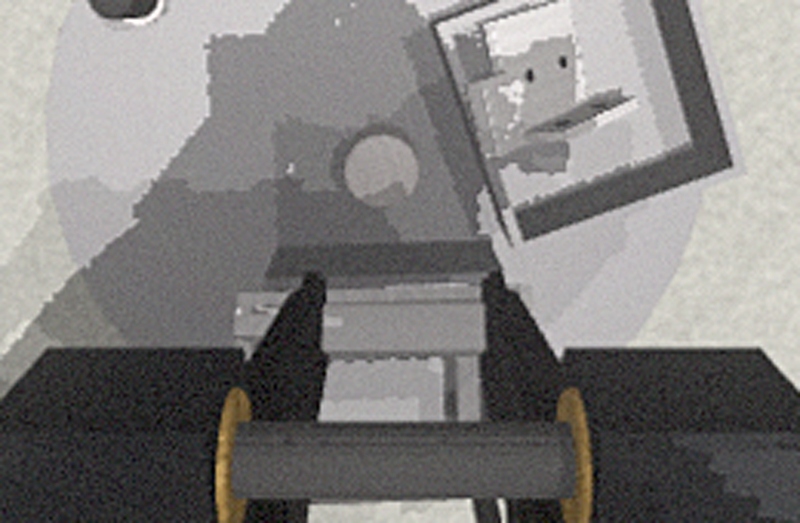

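```bash
python3 m.py .4527 -.2130 .195; python3 -m crank '[{"claw":0,"tx":-0.01,"ty":0.001,"tz":0.016,"roll":-0.5},{"claw":0,"tx":-0.012,"ty":0,"tz":0.018,"roll":0},{"claw":0,"tx":-0.005,"ty":0,"tz":0.008,"roll":0}]';python3 m.py .4527 -.2130 .195
```

```text
t 27.6 pos [ 0.4933 -0.2043  0.2652] xax [0.983 0.175 0.06 ] zax [ 0.065 -0.021 -0.998] yaw x deg 10.11 open 0.351 F [ 0.1 -0.4 -1.5]
tool shift mm [-45.7  -0.7  67.6]
t: 27.9
ee_pos: [0.4725, -0.2109, 0.225]
orientation: [0.995, 0.091, 0.034, 0.015]
force: [0.5, 0.2, -1.1]
opening: 0.357
t 27.9 pos [ 0.4725 -0.2109  0.225 ] xax [0.981 0.181 0.066] zax [ 0.071 -0.024 -0.997] yaw x deg 10.46 open 0.357 F [ 0.5  0.2 -1.1]
tool shift mm [-21.8  -2.6  28.6]
```

```bash
python3 -m crank '[{"claw":0,"tx":-0.011,"ty":-0.002,"tz":0.014,"roll":0},{"claw":0,"tx":-0.008,"ty":-0.001,"tz":0.011,"roll":0},{"claw":0,"tx":0,"ty":0,"tz":0,"roll":0}]';python3 m.py .4527 -.2130 .195;python3 - <<'E'
from h import *
cap('wrist','w20')
p,d,_,_=load('w20'); a=cv2.resize(p[130:300,130:390],(800,523),interpolation=2)[:600]; cv2.imwrite('pics/w20z.png',np.clip(a[:,:,::-1].astype(float)*1.5,0,255).astype(np.uint8)); 
E
```

```text
t: 28.2
ee_pos: [0.4566, -0.2121, 0.2003]
orientation: [0.995, 0.089, 0.036, 0.016]
force: [0.2, -0.6, -1.3]
opening: 0.354
t 28.2 pos [ 0.4566 -0.2121  0.2003] xax [0.982 0.178 0.069] zax [ 0.074 -0.026 -0.997] yaw x deg 10.31 open 0.354 F [ 0.2 -0.6 -1.3]
tool shift mm [-4.3 -0.   5. ]
```

View pics/w20z.png

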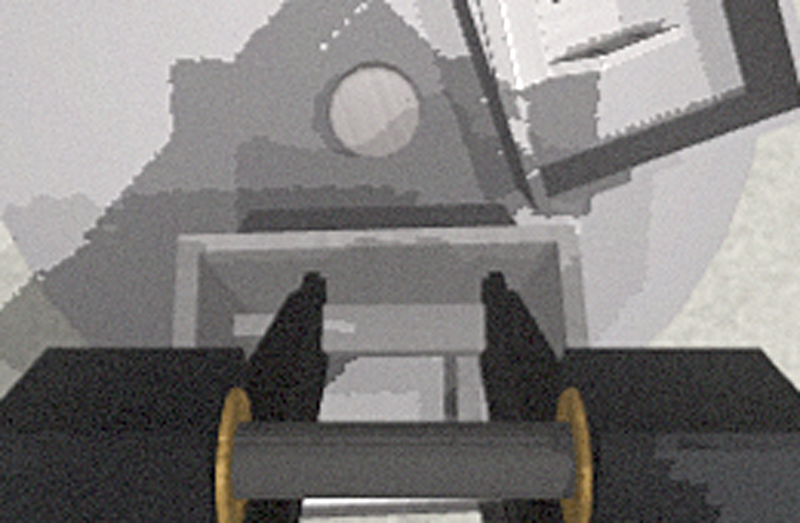

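```bash
python3 -m crank '[{"claw":0,"tx":-0.003,"ty":0,"tz":0.004,"roll":0},{"claw":0.46,"tx":0,"ty":0,"tz":0,"roll":0},{"claw":0.46,"tx":0,"ty":0,"tz":0,"roll":0},{"claw":0.46,"tx":0,"ty":0,"tz":0,"roll":0},{"claw":0.46,"tx":0,"ty":0,"tz":0,"roll":0}]';python3 -m crank '[{"claw":0.46,"tx":0.006,"ty":0,"tz":-0.02,"roll":0},{"claw":0.46,"tx":0.01,"ty":0,"tz":-0.04,"roll":0},{"claw":0.46,"tx":0.01,"ty":0,"tz":-0.04,"roll":0},{"claw":0.46,"tx":0.01,"ty":0,"tz":-0.04,"roll":0},{"claw":0.46,"tx":0,"ty":0,"tz":0,"roll":0}]';python3 m.py;  python3 - <<'E'
from h import *
cap('wrist','w21'); p,d,_,_=load('w21'); a=cv2.resize(p[100:310,190:400],(600,600),interpolation=2); cv2.imwrite('pics/w21z.png',np.clip(a[:,:,::-1].astype(float)*1.6,0,255).astype(np.uint8))
s,p,d=cap('scene','s21'); a=cv2.resize(p[90:270,130:390],(800,554),interpolation=2); cv2.imwrite('pics/s21z.png',a[:,:,::-1])
E
```

```text
t: 28.75
ee_pos: [0.4574, -0.2138, 0.1999]
orientation: [0.995, 0.089, 0.039, 0.018]
force: [0.0, -0.1, -0.8]
opening: 0.457
t: 29.25
ee_pos: [0.482, -0.2027, 0.3475]
orientation: [0.995, 0.089, 0.038, 0.018]
force: [-0.9, 0.6, -0.0]
opening: 0.455
t 29.25 pos [ 0.482  -0.2027  0.3475] xax [0.981 0.178 0.073] zax [ 0.079 -0.028 -0.996] yaw x deg 10.27 open 0.455 F [-0.9  0.6 -0. ]
```

View pics/w21z.png

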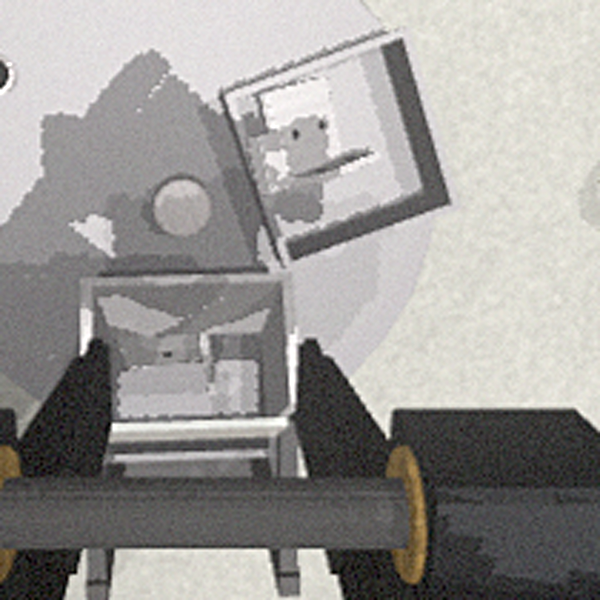

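View pics/s21z.png

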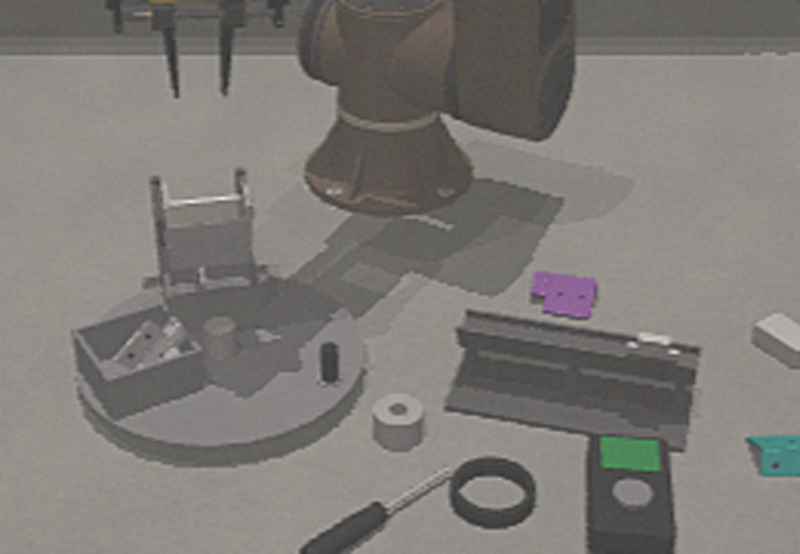

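```bash
python3 - <<'E'
from h import *
P=cloud('wrist','w21')
c=np.array([.4845,-.1995])
k=(P[...,2]>.072)&(P[...,2]<.086)&(np.hypot(P[...,0]-.543,P[...,1]+.072)<.04); q=P[k].mean(0); print('knob',q,k.sum(),np.degrees(np.arctan2(q[1]+.1995,q[0]-.4845))-10.6, 'need>50.4')
for nm,ang in(('L',65+180+54.4),('R',65+180-54.4)):
    b=c+.1*np.array([np.cos(np.radians(ang)),np.sin(np.radians(ang))]); print(nm,b)
    r=np.array([np.cos(np.radians(ang)),np.sin(np.radians(ang))]);t=np.array([-r[1],r[0]])
    D=P[...,:2]-b; m=(abs(D@r)<.045)&(abs(D@t)<.045)&(P[...,2]>.04)&(P[...,2]<.11); Q=P[m]; print(m.sum(),np.median(Q,0),Q.min(0),Q.max(0))
print('holes',P[146,293],P[144,303],'R hole',P[int(100+353*.35),int(190+168*.35)])
s=ctrl.get_state();print(s['force'],s['t'])
for n,f in(('wrist','w21'),):
  for tname in('ear_left_mid','ear_right_mid','bin_left','bin_right'):
    r=ctrl.tip_of(tname,n); print(tname,[(x['location'],round(x['score'],2),P[int(x['location'][1]),int(x['location'][0])].round(3)) for x in r[:4]])
E
```

```text
knob [ 0.54197485 -0.07511413  0.07869692] 127 54.599807109608015 need>50.4
L [ 0.53359038 -0.28662138]
927 [ 0.53518302 -0.2649923   0.06775201] [ 0.50497313 -0.31526006  0.04007955] [ 0.5747757  -0.23510739  0.09962004]
R [ 0.38620647 -0.21789514]
333 [ 0.39080583 -0.20828756  0.05627242] [ 0.3676528  -0.24409349  0.04001847] [ 0.41482534 -0.17692751  0.09941245]
holes [ 0.53976755 -0.2608545   0.06698137] [ 0.54606262 -0.28099227  0.04686483] R hole [ 0.38667202 -0.2091442   0.04904977]
[-0.10248628 -0.99334157 -0.53678362] 29.35
ear_left_mid [([26.1, 204.7], 0.82, array([0.346, 0.207, 0.018])), ([296.4, 147.8], 0.66, array([ 0.539, -0.267,  0.061]))]
ear_right_mid [([247.0, 218.6], 0.76, array([ 0.4  , -0.205,  0.063])), ([253.5, 208.9], 0.52, array([ 0.445, -0.207,  0.157]))]
bin_left [([303.0, 153.6], 0.63, array([ 0.531, -0.284,  0.049]))]
bin_right [([252.8, 223.4], 0.83, array([ 0.387, -0.217,  0.048]))]
```

```bash
python3 - <<'E'
from h import *
print(ctrl.job_done())
E
```

```text
the job is handed in; nothing more can be done
None
```

I turned the tray home to the left and sent the left-hand ear down the chute into the left bin. Then I turned it home the other way and sent the right-hand ear into the right bin. I handed the job in at about 29.5 s; no verdict is reported.

**Last checks**
- **Tray:** the knob reads 54.6°, about 0.95 rad, so the tray is at the right-hand stop.
- **Left ear:** its plate middle is about 20 mm from the left bin's centre and 26 mm above the floor.
- **Right ear:** its plate middle is about 18 mm from the right bin's centre and 28 mm above the floor. I could see it only through the chute.
- **Rest of the bench:** by eye, the plain plate and the bystanders in view stood where they started; I didn't measure them. The gripper was open, clear of everything and showing no force.

**What disagreed**
- **Fingertips:** the wrist depth showed them about 13 mm behind the reported TCP, not 11 mm ahead as described. Because of this, the fingers landed on the knob top once, with a wrist reading of up to 91 N (limit 120 N). The first grasp of the left ear also closed on nothing, so I gripped again 22 mm lower.
- **Tool tilt:** the tool tilted a few degrees off vertical over the moves, and the moves gave no way to correct it. It did not affect the result.

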